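# Press cast silver bars flat in the hand press

### The arm

A 6-joint arm with a two-finger parallel gripper is mounted at the origin on the work surface. World frame = base frame: x ahead of the robot, y to its left, z up, the work surface at z = 0. Lengths are in m, angles in rad, forces in N, time in s.
With the tool pointing down it reaches from about 0.3 to 0.775 m from the base axis. Payload 14.6 kg.
Tool frame: the origin (TCP) lies midway between the tips of the shut fingers; the grasp point (between the pads) lies 19 mm behind it (tcp_to_grasp is the distance from the TCP to the grasp point, in m); z points along the fingers, y is the line along which they close (so a half turn about z gives the same grasp; the last joint's range is limited). The gripper opens to 94 mm and grips with 3 to 60 N. Pads are 16 mm wide; open, the fingers measure 119 mm over their backs; the gripper's body (75 mm by 177 mm) begins 78 mm behind the grasp point.
Start: joints at [-1.347, 0.3, 1.521, -0, 1.321, -0.067], TCP at [0.158, -0.527, 0.205] pointing down, gripper open.
Joint ranges: [-3.03, 3.03], [-0.79, 2.21], [0.23, 2.52], [-1.04, 4.18], [0, 3.07], [-2.55, 2.55]. Speed limits (rad/s): [2.22, 2.22, 2.57, 3.14, 3.14, 3.14].

### API

Orientations are given as [roll, pitch, yaw] about the fixed x, y, z axes, in that order (R = Rz(yaw) Ry(pitch) Rx(roll)).
In Python, from station import * gives the robot as it stands.
- The arm moves only by the tool send_rows, never from a script. Its argument "motion" is a list of rows, each a list of 3 entries, a list of its own where there are three numbers: the shift along the tool's x, y, z in units of 0.03 m (1.0 is 0.03 m), then the turn, a rotation vector about the tool's x, y, z in units of 0.12 rad (1.0 is 0.12 rad), then the opening, from -1 (shut) to 1 (fully open). In form: [[[x, y, z], [rx, ry, rz], grip], ...]. A call has 1 to 12 rows; each row shifts and turns the commanded pose from where the row before left it, along the tool's axes as they then stand; what a row does not reach is not made up. A row lasts 1/10 s, in which the tool goes at most 50 mm and 8.59 degrees, less where a joint would pass 70% of its speed; a pose out of reach is approached as far as the arm can. A call with a number of a shift or a turn outside -1 to 1 is refused whole. A call with a gripper value outside its range is refused whole. The fingers move at their own pace and stop on an object; "squeeze" is the grip in N (left out, the last holds). Time passes only in rows, so rows that do not move let the fingers close. It gives the time, the measured TCP pose, the force, the opening and the grip force at its end, in the units of the state.
- get_obs(): the state, without advancing time (a new reading comes with each control period).
- camera(name): name is "scene" or "side" or "wrist"; returns a dict with "pixels" (480x640x3 uint8, red, green, blue), "depth" (480x640 float32, m along the optical axis (not along the pixel's ray), 0 where there is no reading), "fx", "fy", "cx", "cy" (pixels), "dist" ([k1, k2, p1, p2, k3] as OpenCV has them; the pictures are not rectified), "rvec" (rotation vector, rad) and "tvec" (3), from world to camera coordinates, as OpenCV has them. Camera axes: x right, y down, z forward; pixel columns grow to the right and rows downward; lengths in m; the calibration is good to about 2 mm. A picture is of the moment at which its call begins.
- hand_in(): hands the job in; it is judged then, once.
The state is a dict: "time_s": time; "qpos": joint angles; "joint_vel": joint speeds; "tau": joint torques, N m; "ee_pos": TCP position; "eef_rot": TCP orientation; "force": force on the tool from outside, world axes, zero at the start; "moment": the same for the moment, N m; "grip_width": finger opening in m; "grip_force": force on a finger pad.
Only numpy, scipy, OpenCV 4.12 (cv2) and the standard library are available. Lean on these libraries where they do the work, as an engineer would, in place of code of your own. Each camera call takes 0.05 s, during which the arm holds its last target. There are 200 camera calls.

### The job

Draw the sled out of the hand press, lay every loose silver bar flat on its bed side by side, and slide the sled fully home under the ram. Work the press lever through three full strokes, all the way down and all the way back up each time, then draw the sled out, move all the bars into the wooden tray, and slide the empty sled fully home again. Leave the other things on the bench where they are.

Things in the scene. Friction and masses are not known exactly. Their poses are not given: they have to be found in the camera images.
- press: Fixed grey steel hand press. Origin on the bench directly under the ram; x is the direction in which the sled is fed in (away from the robot), y left, z up. Base plate 360 x 250 x 12 mm, from x = -260 to +100 mm. Two columns at y = +-130 mm (60 mm in x, 30 in y) carry a crosshead: 70 mm in x, 290 in y, from 127 to 187 mm above the bench, with a cylinder on top up to 237 mm.
- channel (a point): Middle of the channel's near end, on the base plate (12 mm above the bench, press x = -260 mm). The channel runs straight along press x, 204 mm wide, between rails 12 mm wide and 18 mm high above the plate; a cross stop at its far end stops the sled where sled and press origins coincide (0.5 mm beyond).
- platen (a point): Centre of the underside of the ram's platen (110 mm in x, 150 in y, 20 thick), the overhang the loaded sled passes under. 65 mm above the bench at rest; a full stroke of the lever lowers it 27 mm, to about 4 mm above bars lying flat on the bed. Bars lying on one another block it.
- sled: Loose aluminium sled, about 0.5 kg, in the press's channel (3 mm play each side), at first up to 60 mm short of home. Origin: centre of its underside, x into the press. Bed 140 (x) x 198 (y) x 8 mm thick; rim 4 mm thick, 8 mm above the bed, all round. Draw it out about 170 mm to load it from above; beyond about 200 mm it starts to leave the base plate.
- sled_bed (a point): Centre of the sled's bed surface, on which bars lie (8 mm above its underside), axes as the sled.
- sled_handle (a point): Middle of the top of the sled's upright wooden paddle handle, on an arm at its near side, 120 mm in front of the sled's origin: 30 mm (x) x 20 mm (y, grip across this), from 8 to 63 mm above the sled's underside. Axes as the sled.
- lever_grip (a point): Centre of the press lever's grip: black round crossbar along press y, 28 mm in diameter, 80 mm long, 200 mm from the lever's level pivot (at press x 0, y +210, z 155 mm), on its robot side. At rest 35 deg above level (centre 270 mm above the bench); pushed down along its arc to a stop at 5 deg below level (137 mm). A spring lifts it again: 3 N to start, 10 N at the bottom.
- tray: Fixed open wooden tray, 190 mm (x) x 200 mm (y) x 35 mm high, walls and floor 5 mm, on the right. Origin: centre of its underside.
- bar1: Loose cast silver bar with rounded ends, 110 mm long (x) x 24 mm wide (y) x 14 mm thick, 0.25 kg. Origin: centre of its underside. Two or three of the four bars are present (None from the start: absent).
- bar2: Loose cast silver bar with rounded ends, 110 mm long (x) x 24 mm wide (y) x 14 mm thick, 0.25 kg. Origin: centre of its underside. Two or three of the four bars are present (None from the start: absent).
- bar3: Loose cast silver bar with rounded ends, 110 mm long (x) x 24 mm wide (y) x 14 mm thick, 0.25 kg. Origin: centre of its underside. Two or three of the four bars are present (None from the start: absent).
- bar4: Loose cast silver bar with rounded ends, 110 mm long (x) x 24 mm wide (y) x 14 mm thick, 0.25 kg. Origin: centre of its underside. Two or three of the four bars are present (None from the start: absent).
- jar: Bystander, leave alone: small clear screw jar, 56 mm across, 70 mm high. Origin on its underside.
- block: Bystander, leave alone: square steel bench block 80 x 80 x 25 mm. Origin on its underside.
- spanner: Bystander, leave alone: spanner lying on the bench. Origin on its underside.
- puck: Bystander, leave alone: round cork puck 44 mm across, 20 mm high. Origin on its underside.
- driver: Bystander, leave alone: screwdriver lying on the bench. Origin on its underside.
There are look-alikes about, which are no part of the job. What is shaped like the bar3 but orange or turquoise is not meant.

How it is judged:
On the way, in this order (a step that is already met when the one before it is completed fails the run):
1. every bar lies flat on the sled's bed and the sled is fully home under the ram (x of sled in the frame of press between -0.008 and 0.02 m and z of sled in the frame of press below 0.018 m and angle between the x axis of sled and the x axis of press, either way round below 0.06 rad and x of bar1 in the frame of sled_bed between -0.06 and 0.06 m and y of bar1 in the frame of sled_bed between -0.09 and 0.09 m and z of bar1 in the frame of sled_bed between -0.005 and 0.006 m and x of bar2 in the frame of sled_bed between -0.06 and 0.06 m and y of bar2 in the frame of sled_bed between -0.09 and 0.09 m and z of bar2 in the frame of sled_bed between -0.005 and 0.006 m and x of bar3 in the frame of sled_bed between -0.06 and 0.06 m and y of bar3 in the frame of sled_bed between -0.09 and 0.09 m and z of bar3 in the frame of sled_bed between -0.005 and 0.006 m and x of bar4 in the frame of sled_bed between -0.06 and 0.06 m and y of bar4 in the frame of sled_bed between -0.09 and 0.09 m and z of bar4 in the frame of sled_bed between -0.005 and 0.006 m), for 0.2 s.
2. first stroke: lever all the way down (grip below 158 mm; 137 mm is the bottom), sled still home (z of lever_grip in the frame of press below 0.158 m and x of sled in the frame of press above -0.008 m).
3. first stroke: lever back up (grip above 255 mm; 270 mm at rest) (z of lever_grip in the frame of press above 0.255 m).
4. second stroke: lever all the way down (grip below 158 mm; 137 mm is the bottom), sled still home (all of step 2).
5. second stroke: lever back up (grip above 255 mm; 270 mm at rest) (z of lever_grip in the frame of press above 0.255 m).
6. third stroke: lever all the way down (grip below 158 mm; 137 mm is the bottom), sled still home (all of step 4).
7. third stroke: lever back up (grip above 255 mm; 270 mm at rest) (z of lever_grip in the frame of press above 0.255 m).
At the end, for the whole second after the job is handed in: every bar rests inside the wooden tray (its middle within the walls, no higher than 45 mm; bars may lie on one another), the sled is in the channel fully home (within 8 mm of the stop) and at rest, the lever is up (grip above 255 mm) (x of bar1 in the frame of tray between -0.085 and 0.085 m and y of bar1 in the frame of tray between -0.09 and 0.09 m and z of each of bar1, bar2, bar3, bar4 in the frame of tray below 0.045 m and linear speed of each of bar1, bar2, bar3, bar4, sled below 0.02 m/s and x of bar2 in the frame of tray between -0.085 and 0.085 m and y of bar2 in the frame of tray between -0.09 and 0.09 m and x of bar3 in the frame of tray between -0.085 and 0.085 m and y of bar3 in the frame of tray between -0.09 and 0.09 m and x of bar4 in the frame of tray between -0.085 and 0.085 m and y of bar4 in the frame of tray between -0.09 and 0.09 m and x of sled in the frame of press between -0.008 and 0.02 m and z of sled in the frame of press below 0.018 m and angle between the x axis of sled and the x axis of press, either way round below 0.06 rad and z of lever_grip in the frame of press above 0.255 m); the robot touches nothing.
It fails at once if a bystander (jar, block, spanner, puck or driver) is moved more than 40 mm (distance of any of jar, block, spanner, puck, driver from where it was at the start of the episode above 0.04 m).
Of bar1, bar2, bar3, bar4 only 2 to 3 are there at a start; the rules pass over those that are not, and their reading is None.
At some moment in a run one of bar1, bar2, bar3, bar4 may be knocked a few centimetres aside while the robot is not near it.
Once in a run the grip may slacken for a moment while it holds something.
It also fails if it takes over 210 s, if anything falls off the work surface, if the arm or the gripper's body presses on something with over 40 N, if the wrist force passes 120 N, or if a joint passes its speed limit or range.

## Working session

There is one attempt and no reset: what is moved stays moved. The work goes in short steps, Python scripts to look and compute and a tool call to move; the robot and the scene stay as the last step left them, time stands still between calls to the robot, and variables do not carry over. Pictures are saved under pics/ and viewed, at most 14 in all, crops included, and the job is handed in when it is done.

Besides the shell and the picture viewer there is one more tool, called after "Request:" as name(argument=value, ...), one argument or row to a line, values as JSON. send_rows: Moves the arm, as the interface text tells. Its arguments: {"type":"object","properties":{"motion":{"type":"array"},"squeeze":{"type":"number"}},"required":["motion"]}

```bash
mkdir -p pics; ls; python3 - <<'E'
from station import *
import cv2
o=get_obs(); print(o)
for n in("scene","side"):
    c=camera(n); cv2.imwrite(f"pics/{n}0.png",c["pixels"][:,:,::-1])
    print(n,c["fx"],c["cx"],c["cy"],c["dist"],c["rvec"],c["tvec"])
E
```

```text
pics
{'time_s': 0.0, 'qpos': array([-1.34656630e+00,  3.00485406e-01,  1.52162611e+00, -1.71993026e-05,
        1.32068505e+00, -6.66321381e-02]), 'joint_vel': array([-0.00037348, -0.00110245,  0.00024143, -0.00087176, -0.00118545,
        0.00018718]), 'tau': array([ 4.31590797e-05, -5.31808662e+01, -3.52734590e+01,  7.08745932e-02,
        2.44126737e-02, -7.24643428e-05]), 'ee_pos': array([ 0.15764189, -0.52663331,  0.20485943]), 'eef_rot': array([-3.14039030e+00, -6.35378073e-05,  2.90866390e-01]), 'force': array([ 0.29803356, -0.1223074 , -0.22039337]), 'moment': array([ 0.0556397 , -0.00045695, -0.01613023]), 'grip_force': 0.0, 'grip_width': 0.09409163965585403}
scene 539.6419812232951 316.6923656426269 232.34506113023525 [-0.10203256  0.          0.          0.          0.        ] [ 2.13567166  1.00482718 -0.41345289] [-0.39825085 -0.1502949   1.59744741]
side 563.6116912170355 320.4683752511303 244.28447145649648 [-0.06287195  0.          0.          0.          0.        ] [ 0.73217206 -2.58650597  1.17297684] [0.49328833 0.30499375 1.22961969]
```

View pics/scene0.png

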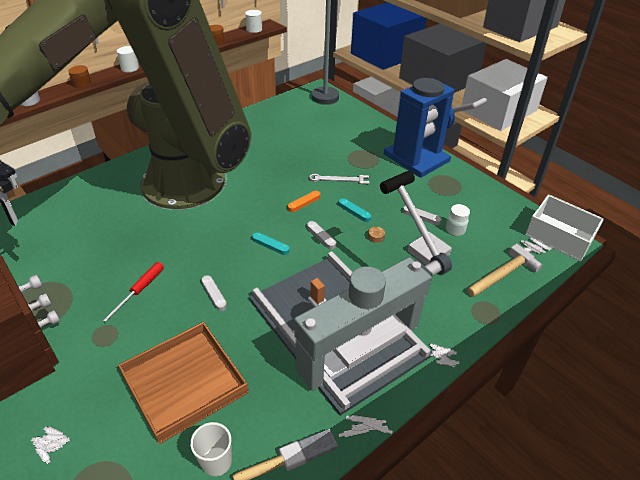

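View pics/side0.png

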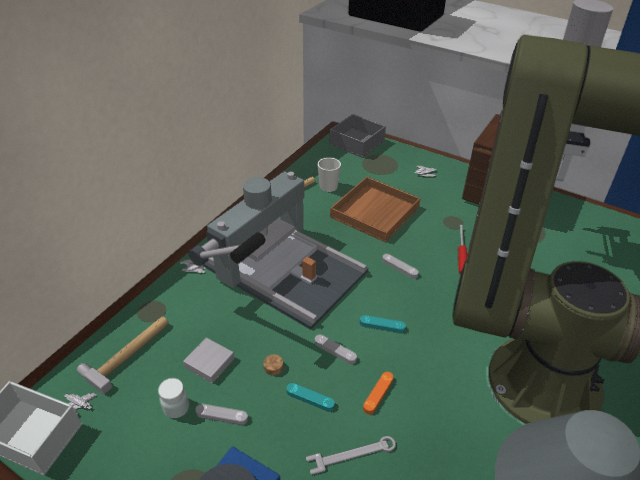

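```bash
cat > h.py <<'E'
from station import *
import cv2, numpy as np
def cloud(name,c=None):
    c=c or camera(name)
    K=np.array([[c["fx"],0,c["cx"]],[0,c["fy"],c["cy"]],[0,0,1]])
    v,u=np.mgrid[:480,:640]
    uv=np.stack([u,v],-1).reshape(-1,1,2).astype(float)
    n=cv2.undistortPoints(uv,K,np.array(c["dist"],float))[:,0]
    d=c["depth"].reshape(-1)
    P=np.c_[n*d[:,None],d]
    R=cv2.Rodrigues(np.array(c["rvec"],float))[0]
    W=(P-np.array(c["tvec"]).ravel())@R
    W[d==0]=np.nan
    return W.reshape(480,640,3),c["pixels"]
def blobs(mask,W,amin=60):
    n,l,s,_=cv2.connectedComponentsWithStats(mask.astype(np.uint8))
    out=[]
    for i in range(1,n):
        if s[i,4]>=amin:
            p=W[l==i]; (cx,cy),(w,h),a=cv2.minAreaRect((p[:,:2]*1000).astype(np.float32))
            if w<h: w,h,a=h,w,a+90
            out.append((np.round([cx,cy,w,h],1),round((a+90)%180-90,1),s[i,4],np.round(np.median(p[:,2])*1000,1),(s[i,:4]).tolist()))
    return out
def hsv(px): return cv2.cvtColor(px,cv2.COLOR_RGB2HSV)
def bars(name):
    W,px=cloud(name); H=hsv(px)
    m=(H[...,1]<60)&(W[...,2]>.008)&(W[...,2]<.019)&(W[...,0]>.1)&(W[...,0]<1)
    return blobs(m,W)
E
python3 - <<'E'
from h import *
for n in("scene","side"):
    W,px=cloud(n); H=hsv(px); z=W[...,2]; r=np.hypot(W[...,0],W[...,1])
    np.savez(f"{n}0.npz",W=W,px=px)
    print(n)
    ok=(r>.2)&(r<1.1)
    g=W[ok&(H[...,0]>60)&(H[...,0]<85)&(H[...,1]>80)]; print("bench z",np.nanpercentile(g[:,2],[5,50,95]))
    print("bars");[print(b) for b in blobs((H[...,1]<60)&(z>.008)&(z<.019)&ok,W)]
    print("rails");[print(b) for b in blobs((H[...,1]<60)&(z>.026)&(z<.034)&ok,W)]
    print("plate");[print(b) for b in blobs((H[...,1]<90)&(z>.009)&(z<.0155)&ok,W,300)]
    print("top");[print(b) for b in blobs((z>.18)&(z<.195)&ok,W)]
    print("wood");[print(b) for b in blobs((H[...,0]<20)&(H[...,1]>90)&(z>.003)&(z<.09)&ok,W,100)]
    print("black");[print(b) for b in blobs((H[...,2]<45)&(z>.23)&(z<.31)&ok,W)]
E
```

```text
scene
bench z [-0.00204809  0.00156612  0.00512113]
bars
(array([-92.4, 637.1,  94.9,  46.2]), 48.9, np.int32(94), np.float64(14.8), [312, 95, 27, 9])
(array([570.7, 440.4,  76.4,  32.2]), 23.0, np.int32(179), np.float64(14.1), [416, 208, 26, 16])
(array([796. , 706.8,  55.9,  47.3]), 7.3, np.int32(79), np.float64(12.8), [538, 210, 25, 11])
(array([439.2, 163.9, 112.4,  31.7]), -2.1, np.int32(297), np.float64(14.7), [307, 221, 29, 27])
(array([656.2, 452.4,  52.6,  25.1]), 23.8, np.int32(66), np.float64(13.8), [446, 225, 20, 11])
(array([843.9, 616.7, 120.2,  10.6]), 9.9, np.int32(132), np.float64(14.1), [526, 231, 43, 23])
(array([831.1, 571. ,  62.2,  18.6]), 9.3, np.int32(65), np.float64(10.4), [522, 241, 24, 12])
(array([658.7, 305. ,  75. ,  10.2]), -1.1, np.int32(77), np.float64(13.7), [408, 246, 22, 19])
(array([577.1,  16.1, 202.2, 140.1]), 85.6, np.int32(2628), np.float64(13.2), [260, 258, 90, 73])
(array([ 432.5, -163.1,  114. ,   25.5]), -9.6, np.int32(367), np.float64(15.3), [202, 276, 25, 33])
(array([ 332.7, -358.9,   99.5,    9. ]), -68.2, np.int32(99), np.float64(15.9
[... 7705 characters left out ...]
 65])
(array([ 366.1, -532.3,   52.8,   24.9]), 3.1, np.int32(350), np.float64(53.2), [463, 178, 21, 26])
(array([ 298.9, -269. ,  118.5,   23.7]), -73.1, np.int32(186), np.float64(23.6), [458, 245, 9, 29])
(array([624.9, -13.5,  98.5,  32.7]), -52.5, np.int32(252), np.float64(59.3), [302, 257, 14, 23])
(array([823.4, 409.3, 191.4,  25.3]), 84.2, np.int32(825), np.float64(23.1), [98, 317, 70, 59])
(array([528.6, 281.6,  41.7,  39.7]), -55.6, np.int32(313), np.float64(21.0), [264, 355, 19, 20])
(array([301.4, 218.8, 112.3,  28.3]), -90.0, np.int32(546), np.float64(14.8), [364, 372, 29, 42])
black
(array([619.9, 221.8,  81.4,  28.4]), 83.8, np.int32(472), np.float64(279.8), [230, 233, 35, 30])
```

```bash
python3 - <<'E'
from h import *
for n in("scene","side"):
    d=np.load(f"{n}0.npz");W,px=d["W"],d["px"];H=hsv(px)
    z=W[...,2]
    for th in(-5,):
        t=np.radians(th);u=np.array([np.cos(t),np.sin(t)]);v=np.array([-u[1],u[0]])
        D=W[...,:2]-[.767,.001]; X=D@u;Y=D@v
        for s in(1,-1):
            m=(abs(z-.030)<.003)&(X>-.25)&(X<-.07)&(abs(Y-s*.105)<.02)
            m=cv2.erode(m.astype(np.uint8),np.ones((2,2)))>0
            p=np.polyfit(X[m],Y[m],1);print(n,"rail",s,m.sum(),p,np.percentile(Y[m],[2,50,98]),np.percentile(X[m],[1]))
        m=(abs(z-.187)<.004)&(abs(X)<.08)&(abs(Y)<.18)
        print("cross",(np.nanpercentile(X[m],[1,99])*1e3).round(1),(np.nanpercentile(Y[m],[1,99])*1e3).round(1),np.median(z[m]))
        m=(abs(z-.012)<.003)&(abs(Y)<.09)&(X<-.1)&(X>-.3);print("plate near edge",np.percentile(X[m],[1]))
        m=(H[...,0]<20)&(H[...,1]>90)&(z>.070)&(z<.08)&(abs(Y)<.06)&(X<-.07)&(X>-.25)
        print("handle",m.sum(),W[m].mean(0),(np.percentile(X[m],[3,97])*1e3).round(1),(np.percentile(Y[m],[3,97])*1e3).round(1),X[m].mean(),Y[m].mean())
        m=(H[...,2]<60)&(z>.23)&(z<.31)&(Y>.12)&(X<-.1)&(X>-.25)
        print("grip",m.sum(),W[m].mean(0),(np.percentile(X[m],[3,97])*1e3).round(1),(np.percentile(Y[m],[3,97])*1e3).round(1),np.percentile(z[m],[3,97]))
    m=(H[...,0]<20)&(H[...,1]>90)&(abs(z-.035)<.004)&(W[...,0]>.45)&(W[...,0]<.75)&(W[...,1]<-.2)&(W[...,1]>-.5)
    print("tray rim",cv2.minAreaRect((W[m][:,:2]*1000).astype(np.float32)))
    m=(H[...,0]<20)&(H[...,1]>90)&(abs(z-.005)<.004)&(W[...,0]>.45)&(W[...,0]<.75)&(W[...,1]<-.2)&(W[...,1]>-.5)
    print("tray floor",cv2.minAreaRect((W[m][:,:2]*1000).astype(np.float32)))
E
```

```text
scene rail 1 53 [0.01204406 0.10234693] [0.09475149 0.09928958 0.1045571 ] [-0.24013157]
scene rail -1 125 [-0.02109189 -0.1195154 ] [-0.12132336 -0.11568644 -0.11053657] [-0.24000669]
cross [-31.5  37.6] [-151.3  132.9] 0.187634721998822
plate near edge [-0.25797224]
handle 106 [0.61029428 0.00694147 0.07498192] [-171.6 -143.3] [-16.9   2.5] -0.1566272438787839 -0.007738945455771803
grip 414 [0.62975112 0.21058513 0.27799759] [-168.1 -146.3] [163.1 238.3] [0.26379421 0.28564282]
tray rim ((597.62646484375, -342.5271301269531), (200.6397247314453, 192.86448669433594), 86.02588653564453)
tray floor ((585.5665893554688, -335.06915283203125), (206.86509704589844, 219.73818969726562), 84.58360290527344)
side rail 1 106 [-0.02920487  0.09906498] [0.09239063 0.10420806 0.10952719] [-0.24811611]
side rail -1 74 [ 0.00547906 -0.10944105] [-0.11604582 -0.11024019 -0.10244722] [-0.24889584]
cross [-37.3  32.6] [-143.7  140.2] 0.18715210862297244
plate near edge [-0.26153594]
handle 82 [0.60451971 0.01233228 0.07444578] [-176.3 -147.7] [-14.2   6.8] -0.1628496800282425 -0.0028719360958053566
grip 498 [0.61666897 0.22651343 0.27776983] [-178.3 -155.6] [169.9 245.8] [0.26429445 0.2850936 ]
tray rim ((594.7771606445312, -339.01861572265625), (208.7387237548828, 194.33901977539062), 85.58773803710938)
tray floor ((606.37353515625, -340.0589294433594), (206.20396423339844, 215.66070556640625), 86.0992202758789)
```

```bash
cat >> h.py <<'E'
def plan(*targets,yaw0=None,p0=None):
    o=get_obs(); p=o["ee_pos"] if p0 is None else np.array(p0); y=o["eef_rot"][2] if yaw0 is None else yaw0
    print("t",round(o["time_s"],1),"p",p.round(4),"rpy",o["eef_rot"].round(3),"q6",round(o["qpos"][5],2),"F",o["force"].round(1),"w",round(o["grip_width"],4),"gf",round(o["grip_force"],1))
    for t in targets:
        q=np.array(t[:3]); ty=np.radians(t[3]); d=q-p
        s=np.array([d[0]*np.cos(ty)+d[1]*np.sin(ty), d[0]*np.sin(ty)-d[1]*np.cos(ty), -d[2]])/.03
        print(t,"turn z",round(-((ty-y+np.pi)%(2*np.pi)-np.pi)/.12,2),"shift",s.round(2)); p,y=q,ty
PR=np.array([.767,-.0045]); PY=np.radians(-5)
def press(x,y): 
    c,s=np.cos(PY),np.sin(PY); return PR[0]+c*x-s*y, PR[1]+s*x+c*y
E
python3 -c "
from h import *
plan((.607,.010,.205,-5),(.607,.010,.036,-5))"
```

```text
t 0.2 p [ 0.1577 -0.5267  0.2051] rpy [-3.141 -0.     0.291] q6 -0.07 F [ 0.1 -0.1 -0.6] w 0.0938 gf 0.0
(0.607, 0.01, 0.205, -5) turn z 3.15 shift [ 13.36 -19.13   0.  ]
(0.607, 0.01, 0.036, -5) turn z -0.0 shift [ 0.   -0.    5.63]
```

Request:
send_rows(
  motion=[
    [[0,0,0],[0,0,0.8],1],
    [[0,0,0],[0,0,0.8],1],
    [[0,0,0],[0,0,0.8],1],
    [[0,0,0],[0,0,0.75],1],
    [[0.65,-0.95,0],[0,0,0],1],
    [[0.65,-0.95,0],[0,0,0],1],
    [[0.65,-0.95,0],[0,0,0],1],
    [[0.65,-0.95,0],[0,0,0],1],
    [[0.65,-0.95,0],[0,0,0],1],
    [[0.65,-0.95,0],[0,0,0],1],
    [[0.65,-0.95,0],[0,0,0],1],
    [[0.65,-0.95,0],[0,0,0],1],
  ],
  squeeze=25,
)

```text
time_s: 1.4
ee_pos: [0.3336, -0.3121, 0.2054]
eef_rot: [-3.142, 0.0, -0.087]
force: [-0.1, -0.7, -0.1]
grip_width: 0.094
grip_force: 0.0
```

Request:
send_rows(
  motion=[
    [[0.65,-0.95,0],[0,0,0],1],
    [[0.65,-0.95,0],[0,0,0],1],
    [[0.65,-0.95,0],[0,0,0],1],
    [[0.65,-0.95,0],[0,0,0],1],
    [[0.65,-0.95,0],[0,0,0],1],
    [[0.65,-0.95,0],[0,0,0],1],
    [[0.65,-0.95,0],[0,0,0],1],
    [[0.65,-0.95,0],[0,0,0],1],
    [[0.65,-0.95,0],[0,0,0],1],
    [[0.65,-0.95,0],[0,0,0],1],
    [[0.2,0,0],[0,0,0],1],
    [[0,0,0],[0,0,0],1],
  ],
)

```text
time_s: 2.6
ee_pos: [0.5582, -0.0467, 0.2049]
eef_rot: [3.142, 0.001, -0.086]
force: [-0.3, -0.5, -0.5]
grip_width: 0.0939
grip_force: 0.0
```

```bash
python3 -c "
from h import *
c=camera('wrist');cv2.imwrite('pics/w1.png',c['pixels'][:,:,::-1])
W,px=cloud('wrist',c);H=hsv(px);z=W[...,2]
m=(H[...,0]<20)&(H[...,1]>90)&(abs(z-.075)<.006)
print(m.sum(),np.nanmean(W[m],0),blobs(m,W))
plan((.607,.010,.205,-5),(.607,.010,.036,-5))"
```

```text
1141 [0.60882623 0.00928158 0.07568521] [(array([608.8,   9.9,  29.3,  20.6]), -5.2, np.int32(1141), np.float64(75.9), [230, 152, 30, 41])]
t 2.6 p [ 0.5578 -0.0473  0.2051] rpy [ 3.141e+00  1.000e-03 -8.700e-02] q6 1.51 F [-0.7 -0.1  0.1] w 0.0942 gf 0.0
(0.607, 0.01, 0.205, -5) turn z 0.0 shift [ 1.47 -2.05  0.  ]
(0.607, 0.01, 0.036, -5) turn z -0.0 shift [ 0.   -0.    5.63]
```

View pics/w1.png

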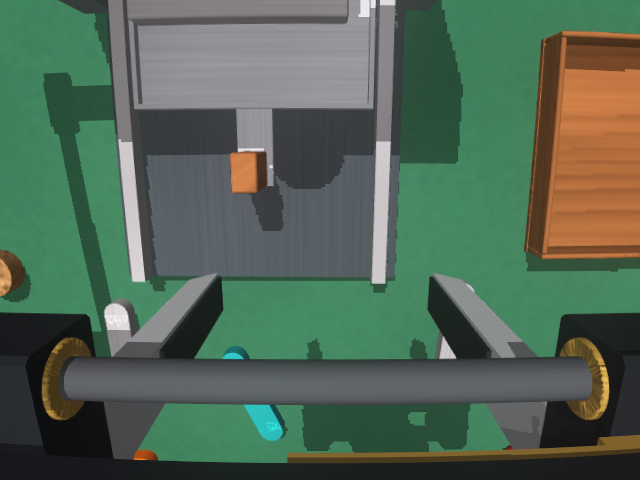

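Request:
send_rows(
  motion=[
    [[0.75,-1,0],[0,0,0],1],
    [[0.75,-1,0],[0,0,0],1],
    [[0,0,1],[0,0,0],1],
    [[0,0,1],[0,0,0],1],
    [[0,0,1],[0,0,0],1],
    [[0,0,1],[0,0,0],1],
    [[0,0,0.8],[0,0,0],1],
    [[0,0,0.8],[0,0,0],1],
    [[0,0,0],[0,0,0],1],
    [[0,0,0],[0,0,0],-1],
    [[0,0,0],[0,0,0],-1],
    [[0,0,0],[0,0,0],-1],
  ],
)

```text
time_s: 3.85
ee_pos: [0.6087, 0.0087, 0.039]
eef_rot: [-3.142, -0.002, -0.087]
force: [0.5, -0.3, 0.3]
grip_width: 0.0737
grip_force: 0.0
```

Request:
send_rows(
  motion=[
    [[0,0,0],[0,0,0],-1],
    [[0,0,0],[0,0,0],-1],
    [[0,0,0],[0,0,0],-1],
  ],
)

```text
time_s: 4.15
ee_pos: [0.6081, 0.0089, 0.0377]
eef_rot: [-3.142, -0.0, -0.087]
force: [-0.4, -0.0, -0.6]
grip_width: 0.0494
grip_force: 0.0
```

Request:
send_rows(
  motion=[
    [[0,0,0],[0,0,0],-1],
    [[0,0,0],[0,0,0],-1],
    [[0,0,0],[0,0,0],-1],
    [[0,0,0],[0,0,0],-1],
    [[-0.55,0,0],[0,0,0],-1],
    [[-0.55,0,0],[0,0,0],-1],
    [[-0.55,0,0],[0,0,0],-1],
    [[-0.55,0,0],[0,0,0],-1],
    [[-0.55,0,0],[0,0,0],-1],
    [[-0.55,0,0],[0,0,0],-1],
    [[-0.55,0,0],[0,0,0],-1],
    [[-0.5,0,0],[0,0,0],-1],
  ],
)

```text
time_s: 5.35
ee_pos: [0.4775, 0.0203, 0.0374]
eef_rot: [-3.142, -0.0, -0.087]
force: [1.8, -0.2, -3.1]
grip_width: 0.0201
grip_force: 25.0
```

```bash
python3 -c "
from h import *
plan((.431,-.162,.13,-9),(.431,-.162,.003,-9))
for n in('scene','side'):
  for b in bars(n):
    if 90<b[0][2]<130 and 20<b[0][3]<36: print(n,b)"
```

```text
t 5.3 p [0.4775 0.0203 0.0374] rpy [-3.142 -0.    -0.087] q6 1.62 F [ 1.8 -0.2 -3.1] w 0.0201 gf 25.0
(0.431, -0.162, 0.13, -9) turn z 0.58 shift [-0.58  6.24 -3.09]
(0.431, -0.162, 0.003, -9) turn z -0.0 shift [ 0.   -0.    4.23]
scene (array([266.2, 346.2,  92.5,  25.1]), 53.6, np.int32(68), np.float64(9.2), [314, 175, 32, 6])
scene (array([446.2, 165. ,  98.3,  29.7]), -4.3, np.int32(269), np.float64(14.7), [308, 223, 28, 26])
scene (array([ 432.4, -162.7,  110.2,   25.3]), -8.0, np.int32(364), np.float64(14.9), [202, 276, 25, 33])
side (array([ 428.7, -160.6,  109.2,   31. ]), -11.9, np.int32(309), np.float64(14.4), [382, 254, 37, 23])
side (array([437.5, 166.8, 110.8,  30.6]), -1.3, np.int32(452), np.float64(14.2), [315, 335, 42, 28])
side (array([837.9, 527.7,  91.4,  25.4]), 8.5, np.int32(88), np.float64(13.8), [77, 368, 35, 25])
side (array([550.9, 437.3, 111.2,  28.8]), 22.4, np.int32(573), np.float64(14.5), [195, 404, 53, 19])
```

Request:
send_rows(
  motion=[
    [[0,0,0],[0,0,0],0.1],
    [[0,0,0],[0,0,0],0.1],
    [[0,0,0],[0,0,0],0.1],
    [[0,0,0],[0,0,0],0.1],
    [[0,0,-1],[0,0,0.6],0.1],
    [[0,0,-1],[0,0,0],0.1],
    [[-0.1,1,-1],[0,0,0],0.1],
    [[-0.1,1,0],[0,0,0],0.1],
    [[-0.1,1,0],[0,0,0],0.1],
    [[-0.1,1,0],[0,0,0],0.1],
    [[-0.1,1,0],[0,0,0],0.1],
    [[-0.1,1,0],[0,0,0],0.1],
  ],
)

```text
time_s: 6.65
ee_pos: [0.4314, -0.1558, 0.1275]
eef_rot: [3.142, -0.0, -0.159]
force: [0.1, -0.9, 0.7]
grip_width: 0.0519
grip_force: 0.0
```

```bash
cat >> h.py <<'E'
def wristbars(zlo=.009,zhi=.020):
    W,px=cloud("wrist"); H=hsv(px); z=W[...,2]
    return blobs((H[...,1]<60)&(z>zlo)&(z<zhi),W,300)
E
python3 -c "
from h import *
[print(b) for b in wristbars()]
plan((.431,-.162,.13,-9),(.431,-.162,.003,-9))"
```

```text
(array([ 549.4, -104.4,  103.1,   12.2]), -5.5, np.int32(3151), np.float64(13.2), [204, 0, 37, 159])
(array([490.7, -34.8,  82.6,  64.8]), 85.0, np.int32(3607), np.float64(13.2), [79, 132, 121, 102])
(array([521.5,  52.8,  39.8,  19.1]), 84.0, np.int32(1095), np.float64(13.0), [0, 148, 43, 30])
(array([ 432. , -161.2,  109.9,   24. ]), -9.3, np.int32(4761), np.float64(15.1), [317, 158, 35, 150])
(array([ 337.7, -366.6,   52.9,    6.9]), -68.3, np.int32(515), np.float64(16.4), [581, 292, 59, 39])
t 6.7 p [ 0.4307 -0.1587  0.1275] rpy [ 3.141 -0.    -0.16 ] q6 1.3 F [-0.4 -0.8  0.1] w 0.0516 gf 0.0
(0.431, -0.162, 0.13, -9) turn z -0.03 shift [ 0.03  0.11 -0.08]
(0.431, -0.162, 0.003, -9) turn z -0.0 shift [ 0.   -0.    4.23]
```

Request:
send_rows(
  motion=[
    [[0,0.05,1],[0,0,0],0.1],
    [[0,0,1],[0,0,0],0.1],
    [[0,0,1],[0,0,0],0.1],
    [[0,0,0.7],[0,0,0],0.1],
    [[0,0,0.4],[0,0,0],0.1],
    [[0,0,0],[0,0,0],-1],
    [[0,0,0],[0,0,0],-1],
    [[0,0,0],[0,0,0],-1],
    [[0,0,0],[0,0,0],-1],
    [[0,0,0],[0,0,0],-1],
    [[0,0,0],[0,0,0],-1],
  ],
  squeeze=40,
)

```text
time_s: 7.8
ee_pos: [0.4321, -0.1565, 0.0054]
eef_rot: [3.141, -0.002, -0.159]
force: [-2.2, -1.9, 7.8]
grip_width: 0.0235
grip_force: 40.0
```

```bash
python3 -c "
from h import *
print(press(-.17,-.06),press(-.17,0),press(-.17,.06))
x,y=press(-.17,-.06)
plan((.432,-.161,.09,-9),(x,y,.09,-5),(x,y,.025,-5))"
```

```text
(np.float64(0.5924175567595438), np.float64(-0.049455205618402845)) (np.float64(0.5976469013244032), np.float64(0.01031647626710189)) (np.float64(0.6028762458892627), np.float64(0.07008815815260662))
t 7.8 p [ 0.4321 -0.1565  0.0054] rpy [ 3.141e+00 -2.000e-03 -1.590e-01] q6 1.3 F [-2.2 -1.9  7.8] w 0.0235 gf 40.0
(0.432, -0.161, 0.09, -9) turn z -0.02 shift [ 0.02  0.15 -2.82]
(np.float64(0.5924175567595438), np.float64(-0.049455205618402845), 0.09, -5) turn z -0.58 shift [ 5.   -4.17 -0.  ]
(np.float64(0.5924175567595438), np.float64(-0.049455205618402845), 0.025, -5) turn z -0.0 shift [ 0.   -0.    2.17]
```

Request:
send_rows(
  motion=[
    [[0,0,-0.7],[0,0,0],-1],
    [[0,0,-0.8],[0,0,-0.55],-1],
    [[0,0,-0.8],[0,0,0],-1],
    [[0.8,-0.7,0],[0,0,0],-1],
    [[0.8,-0.7,0],[0,0,0],-1],
    [[0.8,-0.7,0],[0,0,0],-1],
    [[0.8,-0.7,0],[0,0,0],-1],
    [[0.8,-0.7,0],[0,0,0],-1],
    [[0.5,-0.3,0],[0,0,0],-1],
    [[0.5,-0.2,0],[0,0,0],-1],
    [[0,0,0],[0,0,0],-1],
  ],
)

```text
time_s: 8.9
ee_pos: [0.5928, -0.0498, 0.0732]
eef_rot: [-3.141, -0.0, -0.092]
force: [-0.4, -0.2, -2.3]
grip_width: 0.0234
grip_force: 40.0
```

```bash
python3 -c "
from h import *
c=camera('wrist');cv2.imwrite('pics/w2.png',c['pixels'][:,:,::-1])
plan((.592,-.05,.027,-5))"
```

```text
t 8.9 p [ 0.5919 -0.0502  0.0731] rpy [-3.141e+00  1.000e-03 -9.300e-02] q6 1.52 F [-0.8 -0.2 -2.9] w 0.023 gf 40.0
(0.592, -0.05, 0.027, -5) turn z -0.04 shift [ 0.   -0.01  1.54]
```

View pics/w2.png

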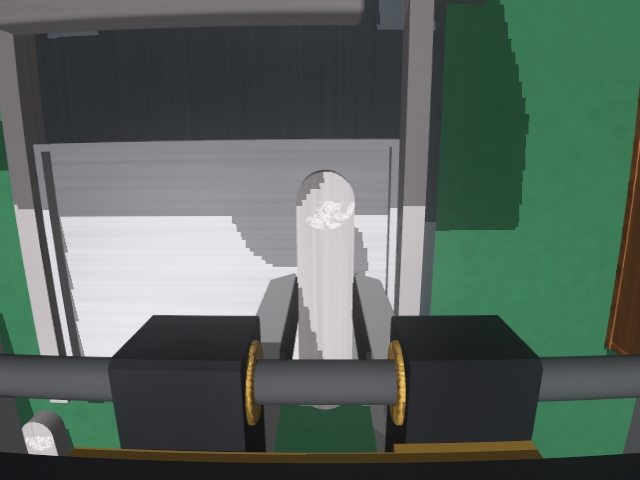

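Request:
send_rows(
  motion=[
    [[0,0,0.7],[0,0,0],-1],
    [[0,0,0.5],[0,0,0],-1],
    [[0,0,0.3],[0,0,0],-1],
    [[0,0,0],[0,0,0],-1],
    [[0,0,0],[0,0,0],-0.25],
    [[0,0,0],[0,0,0],-0.25],
    [[0,0,0],[0,0,0],-0.25],
    [[0,0,-0.6],[0,0,0],-0.25],
    [[0,0,-0.9],[0,0,0],0.1],
    [[0,0,-1],[0,0,-0.45],0.1],
    [[0,0,-1],[0,0,0],0.1],
  ],
)

```text
time_s: 10.05
ee_pos: [0.592, -0.0505, 0.1351]
eef_rot: [3.142, -0.001, -0.037]
force: [0.4, -0.4, 1.1]
grip_width: 0.0514
grip_force: 0.0
```

Request:
send_rows(
  motion=[
    [[-0.75,-1,0],[0,0,0],0.1],
    [[-0.75,-1,0],[0,0,0],0.1],
    [[-0.75,-1,0],[0,0,0],0.1],
    [[-0.75,-1,0],[0,0,0],0.1],
    [[-0.75,-1,0],[0,0,0],0.1],
    [[-0.75,-1,0],[0,0,0],0.1],
    [[-0.75,-1,0],[0,0,0],0.1],
    [[0,0,0],[0,0,0],0.1],
    [[0,0,0],[0,0,0],0.1],
  ],
)

```text
time_s: 10.95
ee_pos: [0.443, 0.1659, 0.1341]
eef_rot: [-3.141, -0.001, -0.038]
force: [-0.4, -0.4, -0.0]
grip_width: 0.0514
grip_force: 0.0
```

```bash
python3 -c "
from h import *
[print(b) for b in wristbars() if b[0][3]>15]
plan((.438,.166,.004,-2))"
```

```text
(array([526.2,  80. , 147.4,  69.6]), 46.8, np.int32(4053), np.float64(13.3), [385, 0, 133, 203])
(array([513.2, -32.6,  69.9,  19.8]), 84.8, np.int32(2343), np.float64(13.2), [555, 113, 85, 36])
(array([438.8, 167.7, 110.2,  24. ]), -3.6, np.int32(4515), np.float64(15.1), [308, 166, 35, 146])
t 11.0 p [0.4433 0.1653 0.1339] rpy [-3.141e+00 -1.000e-03 -3.900e-02] q6 1.89 F [0.2 0.8 0.5] w 0.0517 gf 0.0
(0.438, 0.166, 0.004, -2) turn z -0.03 shift [-0.18 -0.02  4.33]
```

Request:
send_rows(
  motion=[
    [[-0.15,-0.08,1],[0,0,0.2],0.1],
    [[0,0,1],[0,0,0],0.1],
    [[0,0,1],[0,0,0],0.1],
    [[0,0,0.9],[0,0,0],0.1],
    [[0,0,0.4],[0,0,0],0.1],
    [[0,0,0],[0,0,0],-1],
    [[0,0,0],[0,0,0],-1],
    [[0,0,0],[0,0,0],-1],
    [[0,0,0],[0,0,0],-1],
    [[0,0,0],[0,0,0],-1],
    [[0,0,0],[0,0,0],-1],
  ],
)

```text
time_s: 12.1
ee_pos: [0.4392, 0.1681, 0.0055]
eef_rot: [-3.141, -0.002, -0.063]
force: [-0.1, -3.0, 8.1]
grip_width: 0.0235
grip_force: 40.0
```

```bash
python3 -c "
from h import *
plan((.438,.1677,.08,-3.6),(.5975,.0105,.08,-5),(.5975,.0105,.0265,-5))"
```

```text
t 12.1 p [0.4392 0.1681 0.0055] rpy [-3.141e+00 -2.000e-03 -6.300e-02] q6 1.92 F [-0.1 -3.   8.1] w 0.0235 gf 40.0
(0.438, 0.1677, 0.08, -3.6) turn z -0.0 shift [-0.04  0.01 -2.48]
(0.5975, 0.0105, 0.08, -5) turn z 0.2 shift [ 5.75  4.76 -0.  ]
(0.5975, 0.0105, 0.0265, -5) turn z -0.0 shift [ 0.   -0.    1.78]
```

Request:
send_rows(
  motion=[
    [[0,0,-0.8],[0,0,0],-1],
    [[0,0,-0.9],[0,0,0.2],-1],
    [[0,0,-0.8],[0,0,0],-1],
    [[0.8,0.6,0],[0,0,0],-1],
    [[0.8,0.7,0],[0,0,0],-1],
    [[0.8,0.7,0],[0,0,0],-1],
    [[0.8,0.7,0],[0,0,0],-1],
    [[0.8,0.7,0],[0,0,0],-1],
    [[0.8,0.7,0],[0,0,0],-1],
    [[0.5,0.4,0],[0,0,0],-1],
    [[0.4,0.25,0],[0,0,0],-1],
    [[0,0,0],[0,0,0],-1],
  ],
)

```text
time_s: 13.3
ee_pos: [0.597, 0.0102, 0.0794]
eef_rot: [3.142, -0.0, -0.088]
force: [-0.7, 0.1, -3.0]
grip_width: 0.0233
grip_force: 40.0
```

```bash
python3 -c "
from h import *
c=camera('wrist');cv2.imwrite('pics/w3.png',c['pixels'][:,:,::-1])
plan((.5975,.0105,.0265,-5))"
```

```text
t 13.3 p [0.5963 0.011  0.0792] rpy [-3.142  0.    -0.088] q6 1.62 F [-0.1 -0.2 -2.2] w 0.0231 gf 40.0
(0.5975, 0.0105, 0.0265, -5) turn z -0.01 shift [0.04 0.01 1.76]
```

View pics/w3.png

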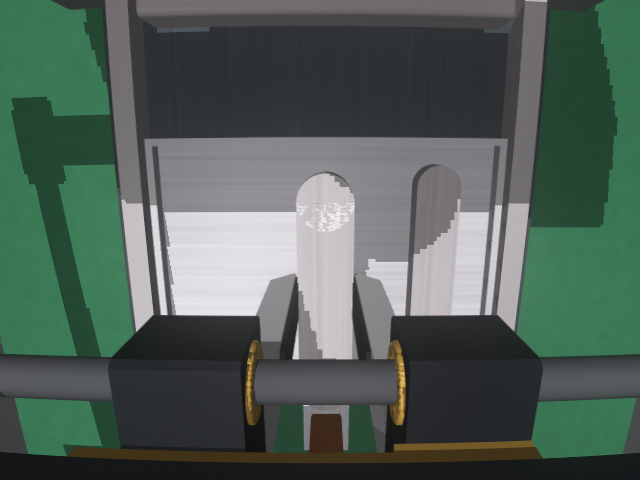

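Request:
send_rows(
  motion=[
    [[0,0,0.8],[0,0,0],-1],
    [[0,0,0.6],[0,0,0],-1],
    [[0,0,0.35],[0,0,0],-1],
    [[0,0,0],[0,0,0],-1],
    [[0,0,0],[0,0,0],-0.25],
    [[0,0,0],[0,0,0],-0.25],
    [[0,0,0],[0,0,0],-0.25],
    [[0,0,-0.6],[0,0,0],-0.25],
    [[0,0,-0.9],[0,0,0],0.1],
    [[0,0,-1],[0,0,0],0.1],
    [[0,0,-0.8],[0,0,0],0.1],
    [[-1,0,0],[0,0,0],0.1],
  ],
)

```text
time_s: 14.55
ee_pos: [0.5693, 0.0135, 0.1298]
eef_rot: [-3.141, -0.007, -0.088]
force: [0.5, 0.8, -0.3]
grip_width: 0.0516
grip_force: 0.0
```

Request:
send_rows(
  motion=[
    [[-1,0,0],[0,0,0],0.1],
    [[-1,0,0],[0,0,0],0.1],
    [[-1,-0.5,0],[0,0,0],0.1],
    [[-1,-1,0],[0,0,0],0.1],
    [[0,-1,0],[0,0,0],0.1],
    [[0,-1,0],[0,0,0],0.1],
    [[0,-1,0],[0,0,0],0.1],
    [[0,-1,0],[0,0,0],0.1],
    [[0,-1,0],[0,0,0],0.1],
    [[0,-1,0],[0,0,0],0.1],
    [[0,-1,0],[0,0,0],0.1],
    [[0,-1,0],[0,0,0],0.1],
  ],
)

```text
time_s: 15.75
ee_pos: [0.4719, 0.3095, 0.1266]
eef_rot: [-3.141, -0.001, -0.087]
force: [0.5, -0.7, -0.4]
grip_width: 0.0515
grip_force: 0.0
```

Request:
send_rows(
  motion=[
    [[0,-0.5,0],[0,0,0],0.1],
    [[0,0,0],[0,0,-1],0.1],
    [[0,0,0],[0,0,-1],0.1],
    [[0,0,0],[0,0,-1],0.1],
    [[0,0,0],[0,0,-0.9],0.1],
    [[0.9,-0.6,0],[0,0,0],0.1],
    [[0.9,-0.6,0],[0,0,0],0.1],
    [[0.9,-0.6,0],[0,0,0],0.1],
    [[0.9,-0.6,0],[0,0,0],0.1],
    [[0,0,0],[0,0,0],0.1],
    [[0,0,0],[0,0,0],0.1],
  ],
)

```text
time_s: 16.85
ee_pos: [0.5466, 0.4296, 0.1255]
eef_rot: [3.141, 0.001, 0.381]
force: [-0.5, 0.1, 0.1]
grip_width: 0.0514
grip_force: 0.0
```

```bash
python3 -c "
from h import *
[print(b) for b in wristbars() if b[0][3]>15]
plan((.552,.436,.004,22))"
```

```text
(array([552.7, 437.3, 109.9,  24. ]), 20.7, np.int32(4875), np.float64(15.1), [302, 148, 36, 152])
t 16.9 p [0.5465 0.4292 0.1258] rpy [3.141e+00 1.000e-03 3.810e-01] q6 1.8 F [-1.3 -0.2  0.8] w 0.0517 gf 0.0
(0.552, 0.436, 0.004, 22) turn z -0.03 shift [ 0.26 -0.14  4.06]
```

Request:
send_rows(
  motion=[
    [[0.3,-0.17,1],[0,0,0.15],0.1],
    [[0,0,1],[0,0,0],0.1],
    [[0,0,1],[0,0,0],0.1],
    [[0,0,0.6],[0,0,0],0.1],
    [[0,0,0.4],[0,0,0],0.1],
    [[0,0,0],[0,0,0],-1],
    [[0,0,0],[0,0,0],-1],
    [[0,0,0],[0,0,0],-1],
    [[0,0,0],[0,0,0],-1],
    [[0,0,0],[0,0,0],-1],
    [[0,0,0],[0,0,0],-1],
  ],
)

```text
time_s: 18.0
ee_pos: [0.5537, 0.4384, 0.0073]
eef_rot: [-3.141, -0.002, 0.363]
force: [0.9, -2.5, 6.5]
grip_width: 0.0234
grip_force: 40.0
```

```bash
python3 -c "
from h import *
plan((.5527,.4373,.12,20.7),(.43,.40,.12,20.7),(.43,.11,.12,20.7),(.6028,.070,.12,-5),(.6028,.070,.0265,-5))"
```

```text
t 18.0 p [0.5537 0.4384 0.0073] rpy [-3.141e+00 -2.000e-03  3.630e-01] q6 1.83 F [ 0.9 -2.5  6.5] w 0.0234 gf 40.0
(0.5527, 0.4373, 0.12, 20.7) turn z 0.01 shift [-0.04  0.02 -3.76]
(0.43, 0.4, 0.12, 20.7) turn z -0.0 shift [-4.27 -0.28 -0.  ]
(0.43, 0.11, 0.12, 20.7) turn z -0.0 shift [-3.42  9.04 -0.  ]
(0.6028, 0.07, 0.12, -5) turn z 3.74 shift [ 5.85  0.83 -0.  ]
(0.6028, 0.07, 0.0265, -5) turn z -0.0 shift [ 0.   -0.    3.12]
```

Request:
send_rows(
  motion=[
    [[0,0,-0.8],[0,0,0],-1],
    [[0,0,-1],[0,0,0],-1],
    [[0,0,-1],[0,0,0],-1],
    [[-0.8,0,-0.4],[0,0,0],-1],
    [[-0.9,0,0],[0,0,0],-1],
    [[-0.9,0,0],[0,0,0],-1],
    [[-0.9,0,0],[0,0,0],-1],
    [[-0.75,-0.3,0],[0,0,0],-1],
    [[-0.35,0.9,0],[0,0,0],-1],
    [[-0.35,0.9,0],[0,0,0],-1],
    [[-0.35,0.9,0],[0,0,0],-1],
    [[-0.35,0.9,0],[0,0,0],-1],
  ],
)

```text
time_s: 19.2
ee_pos: [0.4294, 0.2844, 0.102]
eef_rot: [-3.142, 0.0, 0.363]
force: [0.3, 0.9, -3.2]
grip_width: 0.0235
grip_force: 40.0
```

Request:
send_rows(
  motion=[
    [[-0.35,0.9,0],[0,0,0],-1],
    [[-0.35,0.9,0],[0,0,0],-1],
    [[-0.35,0.9,0],[0,0,0],-1],
    [[-0.35,0.9,0],[0,0,0],-1],
    [[-0.3,0.9,0],[0,0,0],-1],
    [[-0.3,0.9,0],[0,0,0],-1],
    [[0,0,0],[0,0,1],-1],
    [[0,0,0],[0,0,1],-1],
    [[0,0,0],[0,0,1],-1],
    [[0,0,0],[0,0,0.75],-1],
    [[0,0,0],[0,0,0],-1],
  ],
)

```text
time_s: 20.3
ee_pos: [0.4311, 0.1127, 0.1021]
eef_rot: [-3.141, -0.0, -0.089]
force: [0.1, -0.4, -3.2]
grip_width: 0.0231
grip_force: 40.0
```

```bash
python3 -c "
from h import *
plan((.6028,.070,.08,-5),(.6028,.070,.0285,-5))"
```

```text
t 20.3 p [0.4311 0.1127 0.1021] rpy [-3.141 -0.    -0.089] q6 1.83 F [ 0.1 -0.4 -3.2] w 0.0231 gf 40.0
(0.6028, 0.07, 0.08, -5) turn z -0.01 shift [5.83 0.92 0.74]
(0.6028, 0.07, 0.0285, -5) turn z -0.0 shift [ 0.   -0.    1.72]
```

Request:
send_rows(
  motion=[
    [[0.9,0.15,0],[0,0,0],-1],
    [[0.9,0.15,0],[0,0,0],-1],
    [[0.9,0.15,0],[0,0,0],-1],
    [[0.9,0.15,0],[0,0,0],-1],
    [[0.9,0.15,0],[0,0,0],-1],
    [[0.8,0.1,0],[0,0,0],-1],
    [[0.5,0.1,0.5],[0,0,0],-1],
    [[0,0,0.8],[0,0,0],-1],
    [[0,0,0.7],[0,0,0],-1],
    [[0,0,0.3],[0,0,0],-1],
    [[0,0,0.15],[0,0,0],-1],
    [[0,0,0],[0,0,0],-1],
  ],
)

```text
time_s: 21.5
ee_pos: [0.6021, 0.0692, 0.0287]
eef_rot: [-3.142, -0.0, -0.086]
force: [0.4, -0.7, -3.4]
grip_width: 0.0232
grip_force: 40.0
```

Request:
send_rows(
  motion=[
    [[0,0,0],[0,0,0],-0.25],
    [[0,0,0],[0,0,0],-0.25],
    [[0,0,0],[0,0,0],-0.25],
    [[0,0,-0.6],[0,0,0],-0.25],
    [[0,0,-0.9],[0,0,0],0.1],
    [[-0.5,0,-1],[0,0,0],0.1],
    [[-1,0,-0.8],[0,0,0],0.1],
    [[-1,0,0],[0,0,0],0.1],
    [[-1,0.5,0],[0,0,0],0.1],
    [[-0.6,0.8,0],[0,0,0],0.1],
    [[0,0,0],[0,0,0],0.1],
  ],
)

```text
time_s: 22.6
ee_pos: [0.4746, 0.0397, 0.1282]
eef_rot: [3.141, -0.001, -0.088]
force: [-0.2, 0.7, -0.5]
grip_width: 0.0516
grip_force: 0.0
```

```bash
cat >> h.py <<'E'
def handle(W,px):
    H=hsv(px);z=W[...,2]
    return blobs((H[...,0]<20)&(H[...,1]>90)&(abs(z-.075)<.006)&(abs(W[...,1])<.09),W,100)
E
python3 -c "
from h import *
c=camera('wrist');cv2.imwrite('pics/w4.png',c['pixels'][:,:,::-1])
W,px=cloud('wrist',c); print(handle(W,px)); H=hsv(px)
print(blobs((H[...,1]<60)&(W[...,2]>.0315)&(W[...,2]<.042),W,300))
plan((.4775,.0203,.13,-5),(.4775,.0203,.037,-5))"
```

```text
[(array([477.8,  21.6,  30. ,  20.2]), -5.2, np.int32(1785), np.float64(76.0), [340, 226, 36, 52])]
[(array([588.4,  71.3,  84. ,  24.7]), -5.1, np.int32(5357), np.float64(35.1), [239, 0, 42, 141]), (array([583.3,  13.8,  84.3,  24.5]), -5.8, np.int32(5336), np.float64(35.1), [333, 0, 41, 141]), (array([579.1, -48.5,  83.7,  25. ]), -5.5, np.int32(5282), np.float64(35.1), [430, 0, 46, 139])]
t 22.6 p [0.4759 0.0404 0.1284] rpy [-3.141e+00 -2.000e-03 -8.800e-02] q6 1.67 F [ 0.3 -0.2  1. ] w 0.052 gf 0.0
(0.4775, 0.0203, 0.13, -5) turn z -0.01 shift [ 0.11  0.66 -0.05]
(0.4775, 0.0203, 0.037, -5) turn z -0.0 shift [ 0.  -0.   3.1]
```

View pics/w4.png

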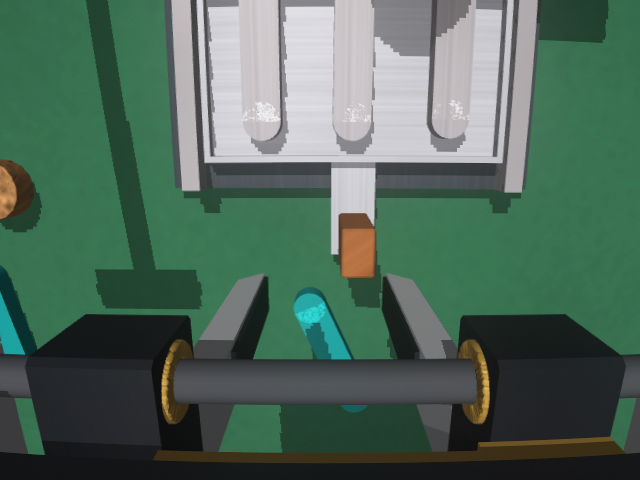

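Request:
send_rows(
  motion=[
    [[0.1,0.62,0],[0,0,0],0.1],
    [[0,0,0.5],[0,0,0],0.1],
    [[0,0,1],[0,0,0],0.1],
    [[0,0,1],[0,0,0],0.1],
    [[0,0,0.5],[0,0,0],0.1],
    [[0,0,0],[0,0,0],-1],
    [[0,0,0],[0,0,0],-1],
    [[0,0,0],[0,0,0],-1],
    [[0,0,0],[0,0,0],-1],
    [[0,0,0],[0,0,0],-1],
    [[0,0,0],[0,0,0],-1],
  ],
)

```text
time_s: 23.75
ee_pos: [0.478, 0.022, 0.0384]
eef_rot: [3.141, -0.002, -0.088]
force: [-1.2, -2.6, 7.1]
grip_width: 0.02
grip_force: 40.0
```

```bash
python3 -c "
from h import *
c=camera('wrist');R=cv2.Rodrigues(np.array(c['rvec'],float))[0];print('cam',-R.T@np.array(c['tvec']).ravel())
W,px=cloud('wrist',c);print(handle(W,px))
plan((*press(-.12,0),.037,-5))"
```

```text
cam [0.54475685 0.01722144 0.21886046]
[(array([479.3,  22.8,  28.4,  20.3]), -4.9, np.int32(3946), np.float64(76.0), [298, 284, 55, 75])]
t 23.8 p [0.478  0.022  0.0384] rpy [ 3.141e+00 -2.000e-03 -8.800e-02] q6 1.63 F [-2.1 -3.   6.2] w 0.0197 gf 40.0
(np.float64(0.6474566362289905), np.float64(0.005958689129718979), 0.037, -5) turn z -0.0 shift [5.67 0.04 0.05]
```

Request:
send_rows(
  motion=[
    [[0.3,0,0],[0,0,0],-1],
    [[0.5,0,0],[0,0,0],-1],
    [[0.6,0,0],[0,0,0],-1],
    [[0.6,0,0],[0,0,0],-1],
    [[0.6,0,0],[0,0,0],-1],
    [[0.6,0,0],[0,0,0],-1],
    [[0.6,0,0],[0,0,0],-1],
    [[0.6,0,0],[0,0,0],-1],
    [[0.5,0,0],[0,0,0],-1],
    [[0.3,0,0],[0,0,0],-1],
    [[0.2,0,0],[0,0,0],-1],
    [[0,0,0],[0,0,0],-1],
  ],
)

```text
time_s: 25.0
ee_pos: [0.6388, 0.0083, 0.0381]
eef_rot: [-3.141, 0.001, -0.087]
force: [-4.3, 0.9, 5.8]
grip_width: 0.02
grip_force: 40.0
```

Request:
send_rows(
  motion=[
    [[0.05,0,0],[0,0,0],-1],
    [[0.05,0,0],[0,0,0],-1],
    [[0.05,0,0],[0,0,0],-1],
    [[0,0,0],[0,0,0],-1],
  ],
)

```text
time_s: 25.4
ee_pos: [0.6423, 0.008, 0.0381]
eef_rot: [-3.141, 0.003, -0.087]
force: [-12.8, 1.0, 9.8]
grip_width: 0.0199
grip_force: 40.0
```

Request:
send_rows(
  motion=[
    [[0.05,0,0],[0,0,0],-1],
    [[0.05,0,0],[0,0,0],-1],
    [[0,0,0],[0,0,0],-1],
  ],
)

```text
time_s: 25.7
ee_pos: [0.6453, 0.0078, 0.0381]
eef_rot: [-3.141, 0.003, -0.087]
force: [-12.5, 0.3, 9.4]
grip_width: 0.0197
grip_force: 40.0
```

```bash
python3 -c "
from h import *
for n in('scene','side'):
  W,px=cloud(n);print(handle(W,px))
plan((*press(-.12,0),.037,-5))"
```

```text
[(array([-5.112e+02, -2.000e-01,  1.793e+02,  2.690e+01]), 90.0, np.int32(159), np.float64(75.6), [82, 86, 50, 19])]
[]
t 25.8 p [0.6453 0.0078 0.0381] rpy [-3.141e+00  3.000e-03 -8.700e-02] q6 1.61 F [-11.5   1.4   8.9] w 0.0197 gf 40.0
(np.float64(0.6474566362289905), np.float64(0.005958689129718979), 0.037, -5) turn z 0.0 shift [0.08 0.05 0.04]
```

Request:
send_rows(
  motion=[
    [[0.05,0,0],[0,0,0],-1],
    [[0.05,0,0],[0,0,0],-1],
    [[0.05,0,0],[0,0,0],-1],
    [[0,0,0],[0,0,0],-1],
  ],
)

```text
time_s: 26.2
ee_pos: [0.6497, 0.0074, 0.0381]
eef_rot: [-3.141, 0.003, -0.087]
force: [-12.2, 1.2, 10.1]
grip_width: 0.0198
grip_force: 40.0
```

Request:
send_rows(
  motion=[
    [[0.05,0,0],[0,0,0],-1],
    [[0.05,0,0],[0,0,0],-1],
    [[0,0,0],[0,0,0],-1],
  ],
)

```text
time_s: 26.5
ee_pos: [0.6511, 0.0073, 0.0379]
eef_rot: [-3.142, 0.007, -0.087]
force: [-26.3, 2.2, 16.4]
grip_width: 0.0198
grip_force: 40.0
```

Request:
send_rows(
  motion=[
    [[0.05,0,0],[0,0,0],-1],
    [[0.05,0,0],[0,0,0],-1],
    [[0,0,0],[0,0,0],-1],
  ],
)

```text
time_s: 26.8
ee_pos: [0.6535, 0.0073, 0.0377]
eef_rot: [-3.141, 0.009, -0.087]
force: [-31.2, 2.9, 17.5]
grip_width: 0.0199
grip_force: 40.0
```

Request:
send_rows(
  motion=[
    [[0,0,0],[0,0,0],0.1],
    [[0,0,0],[0,0,0],0.1],
    [[0,0,0],[0,0,0],0.1],
    [[0,0,0],[0,0,0],0.1],
    [[0,0,-0.8],[0,0,0],0.1],
    [[0,0,-1],[0,0,0],0.1],
    [[-0.5,0,-1],[0,0,0],0.1],
    [[-1,0,-1],[0,0,0],0.1],
    [[-1,0,-1],[0,0,0],-1],
    [[-1,0,-1],[0,0,0],-1],
    [[0,0,-1],[0,0,0],-1],
    [[0,0,-1],[0,0,0],-1],
  ],
)

```text
time_s: 28.0
ee_pos: [0.5515, 0.0158, 0.2734]
eef_rot: [-3.142, -0.001, -0.087]
force: [0.3, 1.3, 0.5]
grip_width: 0.0234
grip_force: 0.0
```

Request:
send_rows(
  motion=[
    [[0,0,-1],[0,0,-1],-1],
    [[0,0,-1],[0,0,-1],-1],
    [[0,0,-0.5],[0,0,-1],-1],
    [[0,0,0],[0,0,-1],-1],
    [[0,0,0],[0,0,-1],-1],
    [[0,0,0],[0,0,-1],-1],
    [[0,0,0],[0,0,-1],-1],
    [[0,0,0],[0,0,-1],-1],
    [[0,0,0],[0,0,-1],-1],
    [[0,0,0],[0,0,-1],-1],
    [[0,0,0],[0,0,-1],-1],
    [[0,0,0],[0,0,-1],-1],
  ],
)

```text
time_s: 29.2
ee_pos: [0.5522, 0.0157, 0.3465]
eef_rot: [3.141, -0.0, 1.358]
force: [-0.5, -0.0, -0.0]
grip_width: 0.0003
grip_force: 0.0
```

```bash
python3 -c "
from h import *
for n in('scene','side'):
  c=camera(n);W,px=cloud(n,c);H=hsv(px);z=W[...,2];D=W[...,:2]-PR
  X=D@[np.cos(PY),np.sin(PY)];Y=D@[-np.sin(PY),np.cos(PY)]
  m=(H[...,0]<20)&(H[...,1]>90)&(abs(z-.075)<.006)&(abs(Y)<.05)&(X<-.05)&(X>-.3);print(n,m.sum(),X[m].mean()-(-.1566 if n=='scene' else -.1628))
  cv2.imwrite(f'pics/{n}5.png',px[:,:,::-1])
x,y=press(-.164,.21)
plan((x,y,.33,85),(x,y,.29,85))"
```

```text
scene 88 0.03714528567228663
side 77 0.03897401798087666
t 29.3 p [0.5522 0.0157 0.3465] rpy [ 3.141 -0.     1.355] q6 0.18 F [-0.5  0.  -0.3] w 0.0004 gf 0.0
(np.float64(0.621926775489962), np.float64(0.2189944284098825), 0.33, 85) turn z -1.07 shift [6.95 1.72 0.55]
(np.float64(0.621926775489962), np.float64(0.2189944284098825), 0.29, 85) turn z -0.0 shift [0.   0.   1.33]
```

View pics/scene5.png

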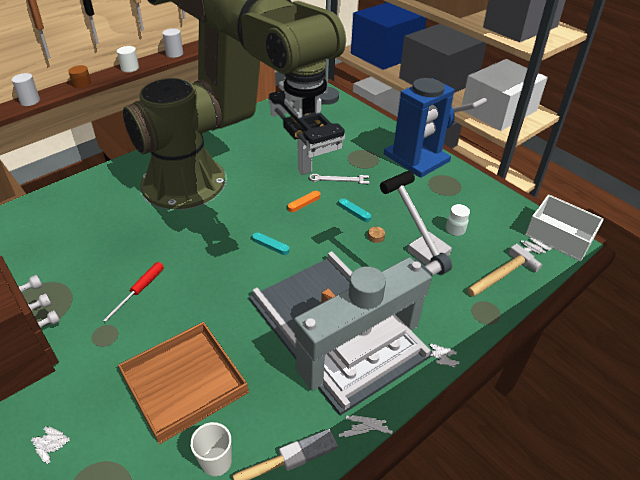

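```bash
python3 -c "
import cv2
a=cv2.imread('pics/scene5.png')[300:415,290:450]
cv2.imwrite('pics/crop5.png',cv2.resize(a,None,fx=5,fy=5,interpolation=cv2.INTER_CUBIC))"
```

```text
(no output)
```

View pics/crop5.png

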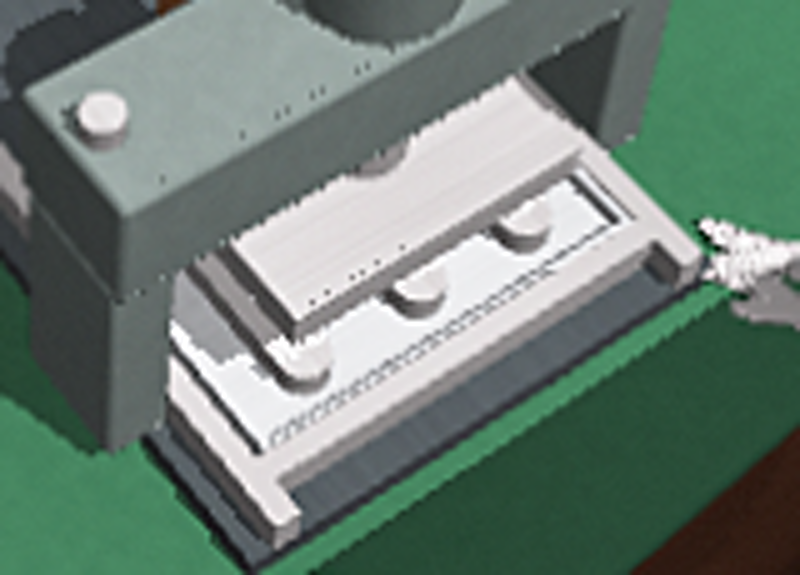

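Request:
send_rows(
  motion=[
    [[0,0,0],[0,0,-1],-1],
    [[0.8,0.2,0],[0,0,0],-1],
    [[0.8,0.2,0],[0,0,0],-1],
    [[0.8,0.2,0],[0,0,0],-1],
    [[0.8,0.2,0],[0,0,0],-1],
    [[0.8,0.2,0],[0,0,0],-1],
    [[0.8,0.2,0],[0,0,0],-1],
    [[0.8,0.2,0],[0,0,0],-1],
    [[0.8,0.2,0.4],[0,0,0],-1],
    [[0.5,0.1,0.4],[0,0,0],-1],
    [[0,0,0.4],[0,0,0],-1],
    [[0,0,0],[0,0,0],-1],
  ],
)

```text
time_s: 30.5
ee_pos: [0.6227, 0.2161, 0.3081]
eef_rot: [-3.138, 0.001, 1.472]
force: [0.9, -0.3, 0.1]
grip_width: 0.0002
grip_force: 0.0
```

```bash
python3 -c "
from h import *
x,y=press(-.164,.21)
plan((x,y,.29,85))"
```

```text
t 30.5 p [0.6227 0.2161 0.3081] rpy [-3.138e+00  1.000e-03  1.472e+00] q6 0.38 F [ 0.9 -0.3  0.1] w 0.0002 gf 0.0
(np.float64(0.621926775489962), np.float64(0.2189944284098825), 0.29, 85) turn z -0.1 shift [ 0.1  -0.03  0.6 ]
```

Request:
send_rows(
  motion=[
    [[0.1,-0.05,0.7],[0,0,0],-1],
    [[0,-0.25,0.5],[0,0,0],-1],
    [[0,-0.25,0.5],[0,0,0],-1],
    [[0,-0.2,0.5],[0,0,0],-1],
    [[0,-0.15,0.5],[0,0,0],-1],
    [[0,-0.15,0.5],[0,0,0],-1],
    [[0,-0.1,0.5],[0,0,0],-1],
    [[0,-0.05,0.5],[0,0,0],-1],
    [[0,0,0.5],[0,0,0],-1],
    [[0,0,0.4],[0,0,0],-1],
    [[0,0,0],[0,0,0],-1],
  ],
)

```text
time_s: 31.6
ee_pos: [0.5872, 0.2224, 0.1577]
eef_rot: [-3.141, -0.001, 1.471]
force: [-6.0, 1.6, 7.7]
grip_width: 0.0008
grip_force: 4.0
```

```bash
cat >> h.py <<'E'
def grip():
    for n in("scene","side"):
        W,px=cloud(n);H=hsv(px);z=W[...,2];D=W[...,:2]-PR
        X=D@[np.cos(PY),np.sin(PY)];Y=D@[-np.sin(PY),np.cos(PY)]
        m=(H[...,2]<60)&(z>.1)&(z<.31)&(Y>.14)&(Y<.28)&(X<-.1)&(X>-.25)
        b=blobs(m,W,40); print(n,b)
E
python3 -c "
from h import *
plan()
grip()"
```

```text
t 31.6 p [0.5872 0.2224 0.1577] rpy [-3.141e+00 -1.000e-03  1.471e+00] q6 0.4 F [-6.   1.6  7.7] w 0.0008 gf 4.0
scene [(array([608.1, 218.6, 142.9,  69.8]), -6.1, np.int32(1020), np.float64(295.3), [362, 153, 63, 42]), (array([590. , 218.9,  82.1,  27.4]), 84.8, np.int32(300), np.float64(153.6), [365, 206, 32, 22])]
side [(array([606. , 227.8, 138.1,  60.4]), -6.4, np.int32(771), np.float64(296.4), [218, 221, 69, 52]), (array([583.4, 223.4,  83.3,  28.4]), 84.7, np.int32(384), np.float64(153.9), [248, 283, 33, 31])]
```

Request:
send_rows(
  motion=[
    [[0,0,0.15],[0,0,0],-1],
    [[0,0,0],[0,0,0],-1],
    [[0,0,-0.55],[0,0,0],-1],
    [[0,0,-0.5],[0,0,0],-1],
    [[0,0.05,-0.5],[0,0,0],-1],
    [[0,0.1,-0.5],[0,0,0],-1],
    [[0,0.15,-0.5],[0,0,0],-1],
    [[0,0.15,-0.5],[0,0,0],-1],
    [[0,0.2,-0.5],[0,0,0],-1],
    [[0,0.25,-0.5],[0,0,0],-1],
    [[0,0.3,-0.6],[0,0,0],-1],
    [[0,0,-0.5],[0,0,0],-1],
  ],
)

```text
time_s: 32.9
ee_pos: [0.6241, 0.2181, 0.3091]
eef_rot: [3.14, -0.0, 1.47]
force: [0.1, -0.0, 0.7]
grip_width: 0.0006
grip_force: 0.0
```

Request:
send_rows(
  motion=[
    [[0,0,0],[0,0,0],-1],
    [[0,0,0],[0,0,0],-1],
    [[0,0,0],[0,0,0],-1],
  ],
)

```text
time_s: 33.2
ee_pos: [0.6232, 0.2193, 0.3067]
eef_rot: [-3.141, 0.0, 1.472]
force: [-0.0, 0.3, 0.7]
grip_width: 0.0006
grip_force: 0.0
```

```bash
python3 -c "
from h import *
x,y=press(-.164,.21)
plan((x,y,.30,85))
grip()"
```

```text
t 33.2 p [0.6232 0.2193 0.3067] rpy [-3.141  0.     1.472] q6 0.38 F [-0.   0.3  0.7] w 0.0006 gf 0.0
(np.float64(0.621926775489962), np.float64(0.2189944284098825), 0.3, 85) turn z -0.09 shift [-0.01 -0.04  0.22]
scene [(array([627.1, 217.3,  82.6,  27. ]), 83.5, np.int32(413), np.float64(279.7), [380, 171, 35, 23])]
side [(array([619.9, 221.6,  82.1,  26.2]), 83.6, np.int32(493), np.float64(279.6), [230, 232, 35, 32])]
```

Request:
send_rows(
  motion=[
    [[0,-0.05,0.65],[0,0,0],-1],
    [[0,-0.25,0.5],[0,0,0],-1],
    [[0,-0.25,0.5],[0,0,0],-1],
    [[0,-0.2,0.5],[0,0,0],-1],
    [[0,-0.15,0.5],[0,0,0],-1],
    [[0,-0.15,0.5],[0,0,0],-1],
    [[0,-0.1,0.5],[0,0,0],-1],
    [[0,-0.05,0.5],[0,0,0],-1],
    [[0,0,0.5],[0,0,0],-1],
    [[0,0,0.5],[0,0,0],-1],
    [[0,0,0],[0,0,0],-1],
    [[0,0,0],[0,0,0],-1],
  ],
)

```text
time_s: 34.5
ee_pos: [0.587, 0.2236, 0.1531]
eef_rot: [-3.14, -0.0, 1.473]
force: [-5.8, 1.2, 9.0]
grip_width: 0.0002
grip_force: 4.1
```

Request:
send_rows(
  motion=[
    [[0,0,-0.5],[0,0,0],-1],
    [[0,0,-0.5],[0,0,0],-1],
    [[0,0.05,-0.5],[0,0,0],-1],
    [[0,0.1,-0.5],[0,0,0],-1],
    [[0,0.15,-0.5],[0,0,0],-1],
    [[0,0.15,-0.5],[0,0,0],-1],
    [[0,0.2,-0.5],[0,0,0],-1],
    [[0,0.25,-0.5],[0,0,0],-1],
    [[0,0.3,-0.6],[0,0,0],-1],
    [[0,0,-0.5],[0,0,0],-1],
    [[0,0,0],[0,0,0],-1],
    [[0,0,0],[0,0,0],-1],
  ],
)

```text
time_s: 35.7
ee_pos: [0.6233, 0.2196, 0.3055]
eef_rot: [-3.141, 0.0, 1.473]
force: [0.3, -0.2, -0.7]
grip_width: 0.0008
grip_force: 0.0
```

```bash
python3 -c "
from h import *
x,y=press(-.164,.21)
plan((x,y,.30,85))
grip()"
```

```text
t 35.7 p [0.6233 0.2196 0.3055] rpy [-3.141  0.     1.473] q6 0.38 F [ 0.3 -0.2 -0.7] w 0.0008 gf 0.0
(np.float64(0.621926775489962), np.float64(0.2189944284098825), 0.3, 85) turn z -0.09 shift [-0.03 -0.04  0.18]
scene [(array([626.9, 217.3,  83.1,  27.3]), 84.8, np.int32(415), np.float64(279.7), [380, 171, 35, 23])]
side [(array([619.6, 222.1,  80.7,  28.5]), 82.2, np.int32(495), np.float64(279.8), [230, 232, 35, 32])]
```

Request:
send_rows(
  motion=[
    [[0,-0.05,0.65],[0,0,0],-1],
    [[0,-0.25,0.5],[0,0,0],-1],
    [[0,-0.25,0.5],[0,0,0],-1],
    [[0,-0.2,0.5],[0,0,0],-1],
    [[0,-0.15,0.5],[0,0,0],-1],
    [[0,-0.15,0.5],[0,0,0],-1],
    [[0,-0.1,0.5],[0,0,0],-1],
    [[0,-0.05,0.5],[0,0,0],-1],
    [[0,0,0.5],[0,0,0],-1],
    [[0,0,0.45],[0,0,0],-1],
    [[0,0,0],[0,0,0],-1],
    [[0,0,0],[0,0,0],-1],
  ],
)

```text
time_s: 37.0
ee_pos: [0.5867, 0.2236, 0.1528]
eef_rot: [-3.14, -0.0, 1.473]
force: [-7.0, 1.6, 8.3]
grip_width: 0.0001
grip_force: 4.1
```

Request:
send_rows(
  motion=[
    [[0,0,-0.5],[0,0,0],-1],
    [[0,0,-0.5],[0,0,0],-1],
    [[0,0.05,-0.5],[0,0,0],-1],
    [[0,0.1,-0.5],[0,0,0],-1],
    [[0,0.15,-0.5],[0,0,0],-1],
    [[0,0.15,-0.5],[0,0,0],-1],
    [[0,0.2,-0.5],[0,0,0],-1],
    [[0,0.25,-0.5],[0,0,0],-1],
    [[0,0.3,-0.6],[0,0,0],-1],
    [[0,0,-1],[0,0,0],-1],
    [[0,0,-0.5],[0,0,0],-1],
    [[0,0,0],[0,0,0],-1],
  ],
)

```text
time_s: 38.2
ee_pos: [0.6237, 0.2197, 0.3383]
eef_rot: [3.138, -0.001, 1.473]
force: [-0.2, 0.4, 0.8]
grip_width: 0.0005
grip_force: 0.0
```

```bash
python3 -c "
from h import *
plan((.60,.0115,.335,-5),(.648,.0075,.20,-5),(.648,.0075,.038,-5))
grip()"
```

```text
t 38.2 p [0.6237 0.2197 0.3383] rpy [ 3.138e+00 -1.000e-03  1.473e+00] q6 0.38 F [-0.2  0.4  0.8] w 0.0005 gf 0.0
(0.6, 0.0115, 0.335, -5) turn z 13.0 shift [-0.18  6.98  0.11]
(0.648, 0.0075, 0.2, -5) turn z -0.0 shift [ 1.61 -0.01  4.5 ]
(0.648, 0.0075, 0.038, -5) turn z -0.0 shift [ 0.  -0.   5.4]
scene [(array([628.1, 215.9,  81.7,  28. ]), 81.4, np.int32(413), np.float64(279.5), [380, 171, 35, 23])]
side [(array([618.5, 221.7,  82.7,  28.7]), 81.7, np.int32(495), np.float64(280.0), [230, 232, 35, 32])]
```

Request:
send_rows(
  motion=[
    [[-1,0,0],[0,0,0],0.1],
    [[-1,0,0],[0,0,0],0.1],
    [[-1,0,0],[0,0,0],0.1],
    [[-1,0,0],[0,0,0],0.1],
    [[-1,0,0],[0,0,0],0.1],
    [[-1,0,0],[0,0,0],0.1],
    [[-1,0,0],[0,0,0],0.1],
    [[0,0,0.5],[0,0,1],0.1],
    [[0,0,1],[0,0,1],0.1],
    [[0,0,1],[0,0,1],0.1],
    [[0,0,1],[0,0,1],0.1],
    [[0,0,1],[0,0,1],0.1],
  ],
)

```text
time_s: 39.5
ee_pos: [0.6019, 0.0107, 0.1983]
eef_rot: [-3.14, 0.001, 0.868]
force: [-0.6, -0.1, -0.7]
grip_width: 0.0519
grip_force: 0.0
```

Request:
send_rows(
  motion=[
    [[0,0,0],[0,0,1],0.1],
    [[0,0,0],[0,0,1],0.1],
    [[0,0,0],[0,0,1],0.1],
    [[0,0,0],[0,0,1],0.1],
    [[0,0,0],[0,0,1],0.1],
    [[0,0,0],[0,0,1],0.1],
    [[0,0,0],[0,0,1],0.1],
    [[0,0,0],[0,0,1],0.1],
    [[0,0,0],[0,0,0],0.1],
    [[0,0,0],[0,0,0],0.1],
  ],
)

```text
time_s: 40.5
ee_pos: [0.6024, 0.0107, 0.2]
eef_rot: [3.141, 0.001, -0.084]
force: [-0.1, 0.7, 0.5]
grip_width: 0.0515
grip_force: 0.0
```

```bash
python3 -c "
from h import *
c=camera('wrist');W,px=cloud('wrist',c); print(handle(W,px))
plan((.648,.0075,.10,-5))"
```

```text
[(array([649.1,   8.9,  29.5,  19.5]), -5.5, np.int32(1120), np.float64(76.0), [310, 150, 28, 42])]
t 40.5 p [0.6025 0.0107 0.2003] rpy [ 3.142e+00  1.000e-03 -8.400e-02] q6 1.61 F [ 0.1 -0.   0.6] w 0.0519 gf 0.0
(0.648, 0.0075, 0.1, -5) turn z 0.03 shift [ 1.52 -0.02  3.34]
```

Request:
send_rows(
  motion=[
    [[0.8,0,0.5],[0,0,0],0.1],
    [[0.75,-0.04,0.5],[0,0,0],0.1],
    [[0,0,1],[0,0,0],0.1],
    [[0,0,1],[0,0,0],0.1],
    [[0,0,1],[0,0,0],0.1],
    [[0,0,0.9],[0,0,0],0.1],
    [[0,0,0.5],[0,0,0],0.1],
    [[0,0,0],[0,0,0],-1],
    [[0,0,0],[0,0,0],-1],
    [[0,0,0],[0,0,0],-1],
    [[0,0,0],[0,0,0],-1],
    [[0,0,0],[0,0,0],-1],
  ],
)

```text
time_s: 41.75
ee_pos: [0.6498, 0.0078, 0.0401]
eef_rot: [-3.142, -0.002, -0.087]
force: [-1.4, -0.0, 6.2]
grip_width: 0.0198
grip_force: 40.0
```

Request:
send_rows(
  motion=[
    [[0,0,0],[0,0,0],-1],
    [[-0.3,0,0],[0,0,0],-1],
    [[-0.6,0,0],[0,0,0],-1],
    [[-0.6,0,0],[0,0,0],-1],
    [[-0.6,0,0],[0,0,0],-1],
    [[-0.6,0,0],[0,0,0],-1],
    [[-0.6,0,0],[0,0,0],-1],
    [[-0.6,0,0],[0,0,0],-1],
    [[-0.6,0,0],[0,0,0],-1],
    [[-0.6,0,0],[0,0,0],-1],
    [[-0.4,0,0],[0,0,0],-1],
    [[-0.2,0,0],[0,0,0],-1],
  ],
)

```text
time_s: 42.95
ee_pos: [0.4798, 0.0227, 0.0401]
eef_rot: [-3.141, -0.004, -0.087]
force: [7.6, -0.1, -0.4]
grip_width: 0.0197
grip_force: 40.0
```

Request:
send_rows(
  motion=[
    [[0,0,0],[0,0,0],0.1],
    [[0,0,0],[0,0,0],0.1],
    [[0,0,0],[0,0,0],0.1],
    [[0,0,0],[0,0,0],0.1],
    [[0,0,-0.5],[0,0,0],0.1],
    [[0,0,-1],[0,0,0],0.1],
    [[0,0,-1],[0,0,0],0.1],
    [[0,0,-0.7],[0,0,0],0.1],
    [[0,0,0],[0,0,0],0.1],
  ],
)

```text
time_s: 43.85
ee_pos: [0.4803, 0.0227, 0.1374]
eef_rot: [-3.141, -0.004, -0.087]
force: [0.4, 0.3, -0.2]
grip_width: 0.0515
grip_force: 0.0
```

```bash
cat >> h.py <<'E'
def bedbars(W,px):
    H=hsv(px); z=W[...,2]
    return blobs((H[...,1]<60)&(z>.0315)&(z<.042),W,300)
E
python3 -c "
from h import *
c=camera('wrist');W,px=cloud('wrist',c); print(handle(W,px));print(bedbars(W,px))
plan((.5975,-.05,.13,-5))"
```

```text
[(array([478.6,  24. ,  29.7,  19.6]), -5.1, np.int32(1601), np.float64(76.0), [309, 234, 33, 50])]
[(array([594.7,  73.3,  93.8,  24.8]), -4.9, np.int32(5569), np.float64(35.0), [211, 0, 44, 151]), (array([589.1,  15.8,  93.4,  23.9]), -5.6, np.int32(5447), np.float64(35.1), [304, 0, 39, 151]), (array([584.8, -46.4,  92.8,  24.9]), -5.4, np.int32(5473), np.float64(35.1), [398, 0, 44, 149])]
t 43.9 p [0.4795 0.0227 0.1355] rpy [-3.141e+00 -2.000e-03 -8.700e-02] q6 1.63 F [-0.4 -0.1 -0.3] w 0.0519 gf 0.0
(0.5975, -0.05, 0.13, -5) turn z 0.0 shift [4.13 2.07 0.18]
```

Request:
send_rows(
  motion=[
    [[1,0.5,0],[0,0,0],-0.2],
    [[1,0.5,0],[0,0,0],-0.2],
    [[1,0.5,0],[0,0,0],-0.2],
    [[0.97,0.48,0],[0,0,0],-0.2],
    [[0,0,1],[0,0,0],-0.2],
    [[0,0,1],[0,0,0],-0.2],
    [[0,0,0],[0,0,0],-0.2],
  ],
)

```text
time_s: 44.6
ee_pos: [0.5897, -0.0465, 0.0694]
eef_rot: [-3.141, 0.009, -0.087]
force: [-0.0, 0.3, -0.2]
grip_width: 0.0377
grip_force: 0.0
```

```bash
python3 -c "
from h import *
c=camera('wrist');W,px=cloud('wrist',c);print(bedbars(W,px))
cv2.imwrite('pics/w6.png',px[:,:,::-1])
plan((.593,-.047,.0265,-5))"
```

```text
[(array([593.6, -46.9, 110. ,  24.1]), -5.4, np.int32(8430), np.float64(35.1), [304, 158, 48, 198]), (array([605.6,  14.2,  92.6,  24.7]), -5.8, np.int32(6822), np.float64(35.1), [185, 163, 53, 169]), (array([609.8,  72.1,  94.8,  25.8]), -4.8, np.int32(6929), np.float64(35.0), [76, 164, 63, 169])]
t 44.6 p [ 0.591  -0.0466  0.0724] rpy [-3.141  0.005 -0.087] q6 1.52 F [-0.2  0.6  0.4] w 0.0378 gf 0.0
(0.593, -0.047, 0.0265, -5) turn z 0.0 shift [0.07 0.01 1.53]
```

View pics/w6.png

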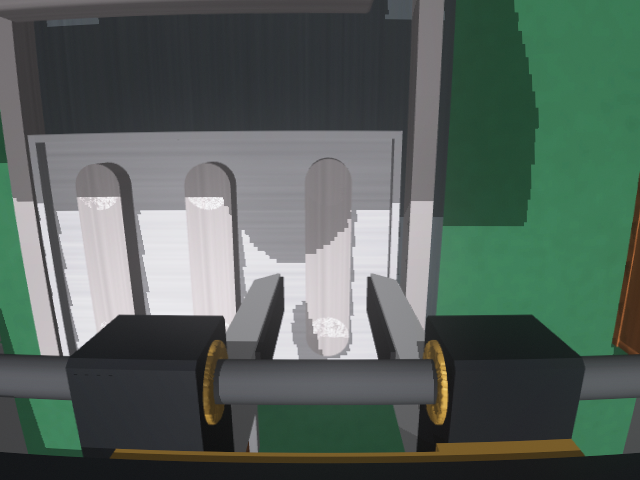

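Request:
send_rows(
  motion=[
    [[0.07,0,0.8],[0,0,0],-0.2],
    [[0,0,0.5],[0,0,0],-0.2],
    [[0,0,0.22],[0,0,0],-0.2],
    [[0,0,0],[0,0,0],-1],
    [[0,0,0],[0,0,0],-1],
    [[0,0,0],[0,0,0],-1],
    [[0,0,0],[0,0,0],-1],
    [[0,0,-0.6],[0,0,0],-1],
    [[0,0,-1],[0,0,0],-1],
    [[0,0,-1],[0,0,0],-1],
    [[0.1,0.8,0],[0,0,0],-1],
    [[0.1,1,0],[0,0,0],-1],
  ],
)

```text
time_s: 45.85
ee_pos: [0.5962, -0.1011, 0.1086]
eef_rot: [3.141, -0.002, -0.085]
force: [0.0, 0.4, -2.0]
grip_width: 0.0231
grip_force: 40.0
```

Request:
send_rows(
  motion=[
    [[0.1,1,0],[0,0,0],-1],
    [[0.1,1,0],[0,0,0],-1],
    [[0.1,1,0],[0,0,0],-1],
    [[0.1,1,0],[0,0,0],-1],
    [[0.1,1,0],[0,0,0],-1],
    [[0.1,1,0],[0,0,0],-1],
    [[0.1,1,0],[0,0,0],-1],
    [[0.1,1,0],[0,0,0],-1],
    [[0.05,1,0],[0,0,0],-1],
    [[0,0.6,0],[0,0,0],-1],
    [[0,0,0],[0,0,0],-1],
  ],
)

```text
time_s: 46.95
ee_pos: [0.5952, -0.3925, 0.1068]
eef_rot: [-3.142, 0.001, -0.09]
force: [-1.3, 1.6, -3.1]
grip_width: 0.0232
grip_force: 40.0
```

```bash
python3 -c "
from h import *
c=camera('wrist');W,px=cloud('wrist',c);H=hsv(px)
m=(H[...,0]<20)&(H[...,1]>90)&(abs(W[...,2]-.035)<.005)
print([ (b[0],b[1]) for b in blobs(m,W,200)])
cv2.imwrite('pics/w7.png',px[:,:,::-1])
plan((.594,-.391,.0115,-5))"
```

```text
[(array([ 609.7, -341.2,  200.2,  164.5]), 85.8)]
t 47.0 p [ 0.5957 -0.391   0.1069] rpy [-3.141e+00  1.000e-03 -8.900e-02] q6 1.03 F [-0.2  0.5 -2.7] w 0.0231 gf 40.0
(0.594, -0.391, 0.0115, -5) turn z -0.01 shift [-0.05  0.    3.18]
```

View pics/w7.png

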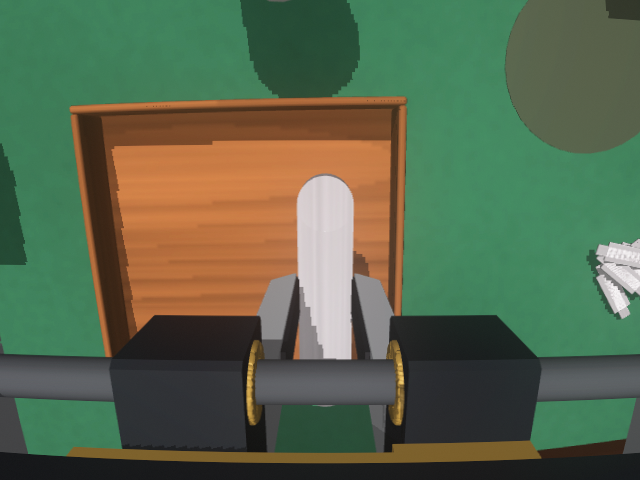

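Request:
send_rows(
  motion=[
    [[0,0,1],[0,0,0],-1],
    [[0,0,1],[0,0,0],-1],
    [[0,0,0.7],[0,0,0],-1],
    [[0,0,0.4],[0,0,0],-1],
    [[0,0,0],[0,0,0],-1],
    [[0,0,0],[0,0,0],-0.35],
    [[0,0,0],[0,0,0],-0.35],
    [[0,0,0],[0,0,0],-0.35],
    [[0,0,-0.5],[0,0,0],-0.35],
    [[0,0,-1],[0,0,0],-0.35],
    [[0,0,-1],[0,0,0],-0.35],
    [[0,0,-0.7],[0,0,0],-0.2],
  ],
)

```text
time_s: 48.2
ee_pos: [0.5967, -0.3908, 0.1143]
eef_rot: [3.14, -0.003, -0.087]
force: [0.5, -0.2, 0.4]
grip_width: 0.0355
grip_force: 0.0
```

Request:
send_rows(
  motion=[
    [[-0.1,-1,0],[0,0,0],-0.2],
    [[-0.1,-1,0],[0,0,0],-0.2],
    [[-0.1,-1,0],[0,0,0],-0.2],
    [[-0.1,-1,0],[0,0,0],-0.2],
    [[-0.1,-1,0],[0,0,0],-0.2],
    [[-0.1,-1,0],[0,0,0],-0.2],
    [[-0.1,-1,0],[0,0,0],-0.2],
    [[-0.1,-1,0],[0,0,0],-0.2],
    [[-0.1,-1,0],[0,0,0],-0.2],
    [[-0.1,-1,0],[0,0,0],-0.2],
    [[-0.1,-1,0],[0,0,0],-0.2],
    [[0,-1,0],[0,0,0],-0.2],
  ],
)

```text
time_s: 49.4
ee_pos: [0.5947, -0.0278, 0.1119]
eef_rot: [3.142, -0.002, -0.087]
force: [0.4, -0.7, -0.0]
grip_width: 0.0376
grip_force: 0.0
```

Request:
send_rows(
  motion=[
    [[0,-1,0],[0,0,0],-0.2],
    [[0,-0.5,0],[0,0,0],-0.2],
    [[0,0,0],[0,0,0],-0.2],
    [[0,0,0],[0,0,0],-0.2],
  ],
)

```text
time_s: 49.8
ee_pos: [0.5986, 0.0151, 0.1107]
eef_rot: [3.141, -0.0, -0.087]
force: [0.4, -0.1, -0.8]
grip_width: 0.0377
grip_force: 0.0
```

```bash
python3 -c "
from h import *
c=camera('wrist');W,px=cloud('wrist',c);[print(b) for b in bedbars(W,px)]
plan((.597,.015,.0265,-5))"
```

```text
(array([750.1, 124.8,  28.9,   8.2]), -78.0, np.int32(352), np.float64(36.5), [87, 0, 52, 19])
(array([ 726.7, -128.2,   29.3,    9.6]), 65.4, np.int32(382), np.float64(36.3), [530, 0, 53, 22])
(array([603.7,  72.8, 106.1,  24.8]), -4.7, np.int32(5276), np.float64(35.1), [213, 166, 44, 163])
(array([585.9,  18.8, 109.7,  24.1]), -5.7, np.int32(5852), np.float64(35.1), [304, 184, 39, 165])
t 49.9 p [0.5986 0.0147 0.1106] rpy [ 3.141 -0.    -0.088] q6 1.62 F [-0.   0.3 -0.7] w 0.0378 gf 0.0
(0.597, 0.015, 0.0265, -5) turn z -0.01 shift [-0.05 -0.    2.8 ]
```

Request:
send_rows(
  motion=[
    [[-0.43,-0.1,0.5],[0,0,0.1],-0.2],
    [[0,0,1],[0,0,0],-0.2],
    [[0,0,0.8],[0,0,0],-0.2],
    [[0,0,0.5],[0,0,0],-0.2],
    [[0,0,0],[0,0,0],-0.2],
    [[0,0,0],[0,0,0],-1],
    [[0,0,0],[0,0,0],-1],
    [[0,0,0],[0,0,0],-1],
    [[0,0,0],[0,0,0],-1],
    [[0,0,-0.6],[0,0,0],-1],
    [[0,0,-1],[0,0,0],-1],
    [[0,0,-1],[0,0,0],-1],
  ],
)

```text
time_s: 51.05
ee_pos: [0.5855, 0.0202, 0.1051]
eef_rot: [-3.141, 0.001, -0.099]
force: [0.6, -0.3, -1.8]
grip_width: 0.0235
grip_force: 40.0
```

```bash
python3 -c "
from h import *
plan((.594,-.341,.107,-5),(.594,-.341,.0135,-5))"
```

```text
t 51.0 p [0.5855 0.0202 0.1051] rpy [-3.141e+00  1.000e-03 -9.900e-02] q6 1.64 F [ 0.6 -0.3 -1.8] w 0.0235 gf 40.0
(0.594, -0.341, 0.107, -5) turn z -0.1 shift [ 1.33 11.97 -0.06]
(0.594, -0.341, 0.0135, -5) turn z -0.0 shift [ 0.   -0.    3.12]
```

Request:
send_rows(
  motion=[
    [[0.1,0.8,0],[0,0,-0.1],-1],
    [[0.1,1,0],[0,0,0],-1],
    [[0.1,1,0],[0,0,0],-1],
    [[0.1,1,0],[0,0,0],-1],
    [[0.1,1,0],[0,0,0],-1],
    [[0.1,1,0],[0,0,0],-1],
    [[0.1,1,0],[0,0,0],-1],
    [[0.1,1,0],[0,0,0],-1],
    [[0.1,1,0],[0,0,0],-1],
    [[0.1,1,0],[0,0,0],-1],
    [[0.1,1,0],[0,0,0],-1],
    [[0.2,0.9,0],[0,0,0],-1],
  ],
)

```text
time_s: 52.25
ee_pos: [0.5935, -0.3343, 0.1043]
eef_rot: [-3.141, 0.0, -0.088]
force: [0.4, -0.7, -2.8]
grip_width: 0.0233
grip_force: 40.0
```

Request:
send_rows(
  motion=[
    [[0,0.2,0],[0,0,0],-1],
    [[0,0,0],[0,0,0],-1],
  ],
)

```text
time_s: 52.45
ee_pos: [0.593, -0.3394, 0.1039]
eef_rot: [-3.141, 0.001, -0.088]
force: [-0.0, 0.0, -2.7]
grip_width: 0.0235
grip_force: 40.0
```

```bash
python3 -c "
from h import *
W,px=cloud('wrist');H=hsv(px);z=W[...,2];print(blobs((H[...,1]<60)&(z>.012)&(z<.026),W,200))
plan((.594,-.341,.0135,-5))"
```

```text
[(array([ 743.8, -148. ,   38.8,    5. ]), -10.1, np.int32(217), np.float64(17.1), [0, 9, 6, 64]), (array([ 595.1, -388.2,  108.3,   24.6]), -4.9, np.int32(5823), np.float64(20.1), [380, 153, 43, 163]), (array([ 583.8, -107.5,  109.4,   13.9]), -5.4, np.int32(1908), np.float64(13.3), [0, 210, 28, 145])]
t 52.5 p [ 0.5932 -0.3385  0.104 ] rpy [-3.141e+00  1.000e-03 -8.700e-02] q6 1.09 F [-0.6 -0.1 -2.8] w 0.0231 gf 40.0
(0.594, -0.341, 0.0135, -5) turn z -0.0 shift [0.03 0.08 3.02]
```

Request:
send_rows(
  motion=[
    [[0,0,1],[0,0,0],-1],
    [[0,0,1],[0,0,0],-1],
    [[0,0,0.6],[0,0,0],-1],
    [[0,0,0.4],[0,0,0],-1],
    [[0,0,0],[0,0,0],-1],
    [[0,0,0],[0,0,0],-0.35],
    [[0,0,0],[0,0,0],-0.35],
    [[0,0,0],[0,0,0],-0.35],
    [[0,0,-0.5],[0,0,0],-0.35],
    [[0,0,-1],[0,0,0],-0.35],
    [[0,0,-1],[0,0,0],-0.35],
    [[0,0,-0.7],[0,0,0],-0.2],
  ],
)

```text
time_s: 53.7
ee_pos: [0.594, -0.3394, 0.1143]
eef_rot: [3.14, -0.003, -0.087]
force: [0.9, 0.4, 0.5]
grip_width: 0.0353
grip_force: 0.0
```

Request:
send_rows(
  motion=[
    [[-0.1,-1,0],[0,0,0],-0.2],
    [[-0.1,-1,0],[0,0,0],-0.2],
    [[-0.1,-1,0],[0,0,0],-0.2],
    [[-0.1,-1,0],[0,0,0],-0.2],
    [[-0.1,-1,0],[0,0,0],-0.2],
    [[-0.1,-1,0],[0,0,0],-0.2],
    [[-0.1,-1,0],[0,0,0],-0.2],
    [[-0.1,-1,0],[0,0,0],-0.2],
    [[-0.1,-1,0],[0,0,0],-0.2],
    [[0,-1,0],[0,0,0],-0.2],
    [[0,-1,0],[0,0,0],-0.2],
    [[0,-1,0],[0,0,0],-0.2],
  ],
)

```text
time_s: 54.9
ee_pos: [0.5982, 0.0231, 0.1121]
eef_rot: [-3.141, -0.002, -0.087]
force: [0.7, 0.4, 0.1]
grip_width: 0.0377
grip_force: 0.0
```

Request:
send_rows(
  motion=[
    [[0,-1,0],[0,0,0],-0.2],
    [[0,-0.7,0],[0,0,0],-0.2],
    [[0,0,0],[0,0,0],-0.2],
    [[0,0,0],[0,0,0],-0.2],
  ],
)

```text
time_s: 55.3
ee_pos: [0.6025, 0.0726, 0.1114]
eef_rot: [-3.142, -0.001, -0.087]
force: [0.2, 0.1, 0.5]
grip_width: 0.0376
grip_force: 0.0
```

```bash
python3 -c "
from h import *
c=camera('wrist');W,px=cloud('wrist',c);[print(b) for b in bedbars(W,px)]
plan((.6025,.0725,.0265,-5))"
```

```text
(array([750.1, 126.3,  28.8,   6.3]), -84.1, np.int32(308), np.float64(36.9), [183, 0, 53, 14])
(array([ 730.7, -118.9,   17.5,    8.9]), 32.8, np.int32(302), np.float64(36.2), [620, 0, 20, 25])
(array([600.3,  73.5, 110.4,  24.1]), -4.9, np.int32(6035), np.float64(35.2), [306, 166, 40, 168])
t 55.4 p [0.6025 0.0721 0.1112] rpy [ 3.142e+00 -1.000e-03 -8.700e-02] q6 1.72 F [-0.  -0.2 -0.5] w 0.0374 gf 0.0
(0.6025, 0.0725, 0.0265, -5) turn z -0.0 shift [-0.   -0.01  2.82]
```

Request:
send_rows(
  motion=[
    [[-0.07,-0.03,0.5],[0,0,0],-0.2],
    [[0,0,1],[0,0,0],-0.2],
    [[0,0,0.8],[0,0,0],-0.2],
    [[0,0,0.5],[0,0,0],-0.2],
    [[0,0,0],[0,0,0],-0.2],
    [[0,0,0],[0,0,0],-1],
    [[0,0,0],[0,0,0],-1],
    [[0,0,0],[0,0,0],-1],
    [[0,0,0],[0,0,0],-1],
    [[0,0,-0.6],[0,0,0],-1],
    [[0,0,-1],[0,0,0],-1],
    [[0,0,-1],[0,0,0],-1],
  ],
)

```text
time_s: 56.55
ee_pos: [0.5999, 0.0739, 0.1052]
eef_rot: [3.142, 0.001, -0.087]
force: [0.4, 0.1, -2.6]
grip_width: 0.0238
grip_force: 40.0
```

Request:
send_rows(
  motion=[
    [[0.1,0.8,0],[0,0,0],-1],
    [[0.1,1,0],[0,0,0],-1],
    [[0.1,1,0],[0,0,0],-1],
    [[0.1,1,0],[0,0,0],-1],
    [[0.1,1,0],[0,0,0],-1],
    [[0.1,1,0],[0,0,0],-1],
    [[0.1,1,0],[0,0,0],-1],
    [[0.1,1,0],[0,0,0],-1],
    [[0.1,1,0],[0,0,0],-1],
    [[0.1,1,0],[0,0,0],-1],
    [[0,1,0],[0,0,0],-1],
    [[0,0.9,0],[0,0,0],-1],
  ],
)

```text
time_s: 57.75
ee_pos: [0.5993, -0.2797, 0.1044]
eef_rot: [-3.141, 0.0, -0.087]
force: [0.5, 0.8, -2.1]
grip_width: 0.0237
grip_force: 40.0
```

Request:
send_rows(
  motion=[
    [[0,0.4,0],[0,0,0],-1],
    [[0,0,0],[0,0,0],-1],
    [[0,0,0],[0,0,0],-1],
  ],
)

```text
time_s: 58.05
ee_pos: [0.5987, -0.2894, 0.1043]
eef_rot: [-3.141, 0.0, -0.087]
force: [-0.7, 0.6, -3.0]
grip_width: 0.023
grip_force: 40.0
```

```bash
python3 -c "
from h import *
W,px=cloud('wrist');H=hsv(px);z=W[...,2];[print(b) for b in blobs((H[...,1]<60)&(z>.012)&(z<.026),W,200)]
plan((.598,-.291,.0135,-5))"
```

```text
(array([ 650. , -115.4,  240.2,   32.4]), -11.1, np.int32(8584), np.float64(14.1), [23, 0, 68, 356])
(array([652.6, -81.7, 156. ,  19.9]), 1.4, np.int32(1094), np.float64(13.5), [0, 73, 34, 236])
(array([ 595.9, -388. ,  106.6,   25.3]), -4.8, np.int32(6058), np.float64(20.1), [451, 156, 51, 159])
(array([ 597.1, -337.8,  101. ,   24.7]), -5.8, np.int32(5350), np.float64(20.1), [379, 165, 45, 151])
(array([595.3, -68.1, 116.8,  25. ]), -10.9, np.int32(2818), np.float64(21.1), [0, 196, 33, 159])
t 58.1 p [ 0.5988 -0.2891  0.1044] rpy [-3.141  0.    -0.086] q6 1.15 F [-0.8  0.6 -2.6] w 0.0234 gf 40.0
(0.598, -0.291, 0.0135, -5) turn z 0.01 shift [-0.02  0.07  3.03]
```

Request:
send_rows(
  motion=[
    [[0,0.03,1],[0,0,0],-1],
    [[0,0,1],[0,0,0],-1],
    [[0,0,0.6],[0,0,0],-1],
    [[0,0,0.4],[0,0,0],-1],
    [[0,0,0],[0,0,0],-1],
    [[0,0,0],[0,0,0],-0.35],
    [[0,0,0],[0,0,0],-0.35],
    [[0,0,0],[0,0,0],-0.35],
    [[0,0,-0.5],[0,0,0],-0.35],
    [[0,0,-1],[0,0,0],-0.35],
    [[0,0,-1],[0,0,0],-0.35],
    [[0,0,-1],[0,0,0],0.1],
  ],
)

```text
time_s: 59.3
ee_pos: [0.5986, -0.2914, 0.1222]
eef_rot: [3.141, -0.001, -0.087]
force: [-0.2, 0.2, 0.7]
grip_width: 0.0354
grip_force: 0.0
```

Request:
send_rows(
  motion=[
    [[-0.5,-1,0],[0,0,0],0.1],
    [[-0.5,-1,0],[0,0,0],0.1],
    [[-0.5,-1,0],[0,0,0],0.1],
    [[-0.5,-1,0],[0,0,0],0.1],
    [[-0.5,-1,0],[0,0,0],0.1],
    [[-0.5,-1,0],[0,0,0],0.1],
    [[-0.5,-1,0],[0,0,0],0.1],
    [[-0.5,-1,0],[0,0,0],0.1],
    [[-0.5,-1,0],[0,0,0],0.1],
    [[-0.4,-1,0],[0,0,0],0.1],
    [[0,0,0],[0,0,0],0.1],
    [[0,0,0],[0,0,0],0.1],
  ],
)

```text
time_s: 60.5
ee_pos: [0.4786, 0.0206, 0.1206]
eef_rot: [3.142, -0.002, -0.086]
force: [-0.4, -0.5, -0.2]
grip_width: 0.0517
grip_force: 0.0
```

```bash
python3 -c "
from h import *
for n in ('scene','side'):
  W,px=cloud(n);H=hsv(px);z=W[...,2];cv2.imwrite(f'pics/{n}8.png',px[:,:,::-1])
  [print(n,b) for b in blobs((H[...,1]<60)&(z>.012)&(z<.05)&(W[...,0]>.45)&(W[...,0]<.75)&(W[...,1]<-.2)&(W[...,1]>-.45),W,50)]
W,px=cloud('wrist');print(handle(W,px))
plan((.4786,.0235,.04,-5))"
```

```text
scene (array([ 598. , -290.7,  111.1,   23.9]), -6.1, np.int32(503), np.float64(20.6), [190, 347, 29, 42])
scene (array([ 593.5, -339.8,  110.1,   25. ]), -5.8, np.int32(556), np.float64(20.7), [169, 357, 29, 43])
scene (array([ 594.3, -390.3,  113.4,   24.8]), -4.7, np.int32(588), np.float64(20.9), [147, 370, 31, 45])
side (array([ 574.3, -385.3,   72.6,   33.9]), 7.4, np.int32(129), np.float64(18.4), [376, 199, 24, 11])
[(array([476.3,  24.4,  29.7,  19.4]), -4.9, np.int32(1823), np.float64(75.9), [302, 242, 35, 53])]
t 60.6 p [0.4786 0.0196 0.1198] rpy [ 3.142e+00 -1.000e-03 -8.800e-02] q6 1.62 F [-0.5  0.2  0.5] w 0.0519 gf 0.0
(0.4786, 0.0235, 0.04, -5) turn z -0.01 shift [-0.01 -0.13  2.66]
```

View pics/scene8.png

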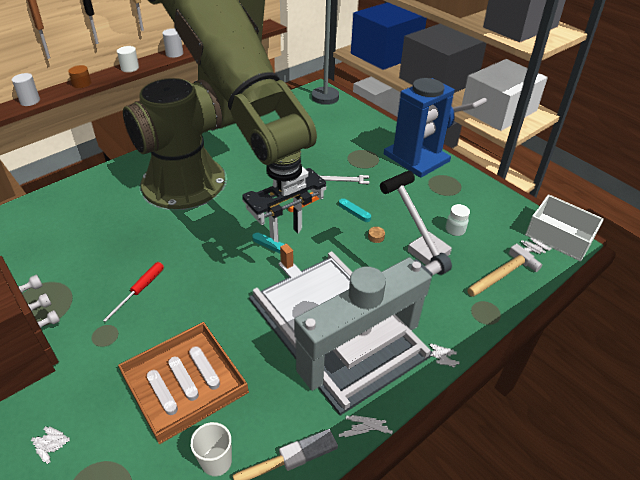

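Request:
send_rows(
  motion=[
    [[-0.07,-0.15,0],[0,0,0],0.1],
    [[0,0,1],[0,0,0],0.1],
    [[0,0,1],[0,0,0],0.1],
    [[0,0,0.65],[0,0,0],0.1],
    [[0,0,0],[0,0,0],-1],
    [[0,0,0],[0,0,0],-1],
    [[0,0,0],[0,0,0],-1],
    [[0,0,0],[0,0,0],-1],
    [[0,0,0],[0,0,0],-1],
    [[0,0,0],[0,0,0],-1],
  ],
)

```text
time_s: 61.65
ee_pos: [0.4769, 0.0246, 0.0409]
eef_rot: [3.141, -0.001, -0.088]
force: [-2.5, -3.8, 6.5]
grip_width: 0.0199
grip_force: 40.0
```

Request:
send_rows(
  motion=[
    [[0.3,0,0],[0,0,0],-1],
    [[0.5,0,0],[0,0,0],-1],
    [[0.6,0,0],[0,0,0],-1],
    [[0.6,0,0],[0,0,0],-1],
    [[0.6,0,0],[0,0,0],-1],
    [[0.6,0,0],[0,0,0],-1],
    [[0.6,0,0],[0,0,0],-1],
    [[0.6,0,0],[0,0,0],-1],
    [[0.6,0,0],[0,0,0],-1],
    [[0.3,0,0],[0,0,0],-1],
    [[0.2,0,0],[0,0,0],-1],
    [[0,0,0],[0,0,0],-1],
  ],
)

```text
time_s: 62.85
ee_pos: [0.6407, 0.0093, 0.0406]
eef_rot: [3.14, 0.001, -0.088]
force: [-5.7, -9.0, 5.3]
grip_width: 0.0196
grip_force: 40.0
```

Request:
send_rows(
  motion=[
    [[0.1,0,0],[0,0,0],-1],
    [[0.1,0,0],[0,0,0],-1],
    [[0.05,0,0],[0,0,0],-1],
    [[0,0,0],[0,0,0],-1],
  ],
)

```text
time_s: 63.25
ee_pos: [0.6472, 0.0087, 0.0406]
eef_rot: [3.14, 0.003, -0.088]
force: [-13.8, -8.8, 9.0]
grip_width: 0.02
grip_force: 40.0
```

Request:
send_rows(
  motion=[
    [[0.05,0,0],[0,0,0],-1],
    [[0.05,0,0],[0,0,0],-1],
    [[0.05,0,0],[0,0,0],-1],
    [[0,0,0],[0,0,0],-1],
  ],
)

```text
time_s: 63.65
ee_pos: [0.651, 0.0083, 0.0406]
eef_rot: [3.14, 0.005, -0.088]
force: [-19.7, -8.3, 13.2]
grip_width: 0.0199
grip_force: 40.0
```

Request:
send_rows(
  motion=[
    [[0.05,0,0],[0,0,0],-1],
    [[0,0,0],[0,0,0],-1],
  ],
)

```text
time_s: 63.85
ee_pos: [0.6517, 0.0083, 0.0405]
eef_rot: [3.14, 0.007, -0.088]
force: [-27.4, -8.7, 16.1]
grip_width: 0.0199
grip_force: 40.0
```

Contact with the stop again (27 N). Release and retreat.

Request:
send_rows(
  motion=[
    [[0,0,0],[0,0,0],0.1],
    [[0,0,0],[0,0,0],0.1],
    [[0,0,0],[0,0,0],0.1],
    [[0,0,0],[0,0,0],0.1],
    [[0,0,0],[0,0,0],0.1],
    [[0,0,-0.6],[0,0,0],0.1],
    [[0,0,-1],[0,0,0],0.1],
    [[0,0,-1],[0,0,0],0.1],
    [[-0.5,0,-1],[0,0,0],0.1],
    [[-1,0,-1],[0,0,0],0.1],
    [[-0.5,0,-0.5],[0,0,0],0.1],
    [[0,0,0],[0,0,0],0.1],
  ],
)

```text
time_s: 65.05
ee_pos: [0.5945, 0.0149, 0.1957]
eef_rot: [-3.141, -0.004, -0.087]
force: [0.2, 0.1, 0.6]
grip_width: 0.052
grip_force: 0.0
```

```bash
python3 -c "
from h import *
W,px=cloud('wrist');print(handle(W,px)); grip()
W,px=cloud('scene');H=hsv(px);z=W[...,2]
[print(b) for b in blobs((H[...,1]<60)&(z>.012)&(z<.05)&(W[...,0]>.45)&(W[...,0]<.75)&(W[...,1]<-.2)&(W[...,1]>-.45),W,50)]
a=px[230:415,240:450,::-1]; cv2.imwrite('pics/end.png',cv2.resize(a,None,fx=3,fy=3))
plan()"
```

```text
[(array([648.9,   9.4,  28.8,  19.1]), -5.3, np.int32(1136), np.float64(76.0), [314, 140, 28, 42])]
scene [(array([627.2, 216.2,  81.6,  28.5]), 81.0, np.int32(410), np.float64(280.0), [380, 171, 35, 23])]
side [(array([618.9, 221.7,  83.9,  29.7]), 80.5, np.int32(495), np.float64(279.8), [230, 232, 35, 32])]
(array([ 598.1, -291.2,  112. ,   23.6]), -5.4, np.int32(506), np.float64(20.7), [190, 347, 29, 42])
(array([ 592.9, -339.7,  111.7,   25. ]), -6.4, np.int32(552), np.float64(20.6), [169, 357, 29, 43])
(array([ 594.9, -390.3,  111.6,   24.8]), -4.6, np.int32(586), np.float64(20.8), [147, 370, 30, 44])
t 65.2 p [0.5948 0.0146 0.1913] rpy [ 3.141e+00  2.000e-03 -8.700e-02] q6 1.62 F [ 0.4 -0.2 -0. ] w 0.0518 gf 0.0
```

View pics/end.png

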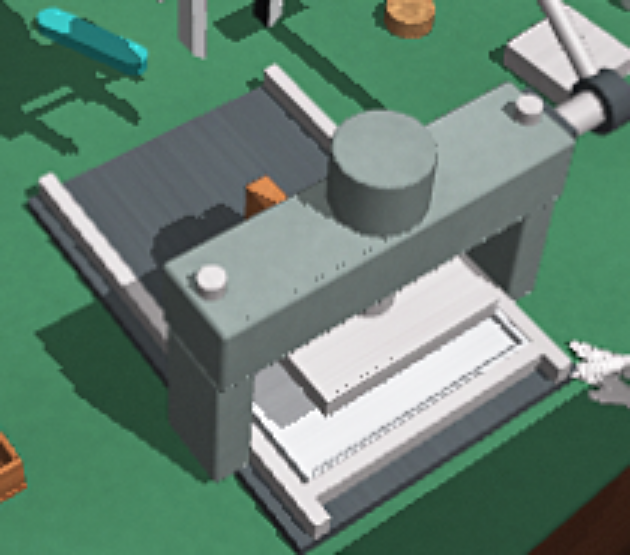

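The empty sled is against the cross stop (rim meets the stop around (310,470) to (525,340)), the lever is up, and the bars are in the tray.

```bash
python3 -c "
from station import *
print(hand_in())"
```

```text
the job is handed in; nothing more can be done
None
```

I handed in the job at 65 s of the 210 s allowed: three bars loaded and the sled slid home, three full lever strokes done, then all three bars moved into the tray and the empty sled pushed back to its stop; the hand-in returned no verdict.

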